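Refill the sugar bowl from the clamped flip-top caddy

TASK

Refill the green bowl with every sugar lump: flip the red cam lever to free the gate of the dock, slide the gate back, take the blue flip-top caddy out and tip it over the bowl, never upside down, just far enough that its flap swings open and all its lumps slide out. Then set the caddy level in its dock again the same way round, slide the gate fully home and flip the lever back to lock it. The brown lumps lying loose on the worktop, and any lump that missed, go into the bowl too, whenever it suits; keep the bowl upright and do not knock over or shove away the mug and the jar behind it.

Things in the scene. Friction and masses are not known exactly. Their poses are not given: they have to be found in the camera images.
- dock: fixed dock, dark plate 222 x 86 x 8 mm (x -65 to 157 of its frame); origin at worktop level under the docked caddy's centre; +x from the caddy's nose to tail, on to gate and lever; z up. Docked caddy: origin at (0, 0, 8 mm), same axes, 4 to 5 mm play between side rails (inner faces y = +-33, x -45 to 30 mm) and a nose stop (inner face x = -54), all 18 mm above the worktop
- gate (a joint): slide of the aluminium gate behind the caddy, m: 0 = home (its lip reaches over the caddy's tail flange), 0.030 = fully back (caddy free to lift), sliding towards the dock's +x. About 1.5 N of friction; stays where it is left. With the lever locked the pawl lets it move only 3 mm.
- gate_tab (a point): grip point on the gate's black upright tab (14 mm along dock x, 26 mm along dock y), 45 mm above the plate, 10 mm below the tab's top, moves with the gate (x = 77 mm of the dock when home)
- cam_lever (a joint): hinge of the red cam lever, rad: 0 = locked (handle upright, pawl down behind the gate), 1.3 = free (handle laid back to the dock's +x, pawl raised). Stays where left (0.06 N m friction). Pivot along the dock's y at its x = 138, z = 28 mm. It locks only when the gate is home
- cam_knob (a point): centre of the cross knob at the end of the lever's handle, 60 mm from the pivot: a cylinder of 16 mm diameter, 18 mm long along the dock's y; pinched on its flat ends it pivots in the fingers. At joint value q it is at dock x = 138 + 60 sin q, z = 28 + 60 cos q mm
- caddy: blue flip-top caddy with clear top, 90 (x) x 58 (y) x 57 mm, about 0.22 kg empty; origin at the centre of its underside; flap at the -x nose; steel tail flange 14 mm long, 4 mm thick at the +x foot. Grip across y near the top. Polished lining: lumps slide from 15 to 20 degrees nose-down tilt, 45 to 55 degrees empties it
- caddy_mouth (a point): middle of the lower edge of the caddy's mouth, at x = -45 mm, z = 5 mm of the caddy
- flap (a joint): steel flap over the mouth, hinged at the nose's top edge, 50 mm long, hangs by its own weight: 0 = shut; nose-down tilt opens it by about the tilt angle, rad
- bowl: loose round bowl, green outside and white inside, 150 mm across, 77 mm high, 0.25 kg; origin at the centre of its underside, z up
- lump_1: white sugar lump, rounded block 22 x 17 x 14 mm (its x, y, z), 12 g; origin at the centre of its underside; starts inside the caddy. May be absent
- lump_2: white sugar lump, rounded block 22 x 17 x 14 mm (its x, y, z), 12 g; origin at the centre of its underside; starts inside the caddy. May be absent
- lump_3: white sugar lump, rounded block 22 x 17 x 14 mm (its x, y, z), 12 g; origin at the centre of its underside; starts inside the caddy. May be absent
- lump_4: white sugar lump, rounded block 22 x 17 x 14 mm (its x, y, z), 12 g; origin at the centre of its underside; starts inside the caddy. May be absent
- stray_1: brown sugar lump, rounded block 22 x 17 x 14 mm (its x, y, z), 12 g; origin at the centre of its underside; starts lying on the worktop. May be absent
- stray_2: brown sugar lump, rounded block 22 x 17 x 14 mm (its x, y, z), 12 g; origin at the centre of its underside; starts lying on the worktop. May be absent
- stray_3: brown sugar lump, rounded block 22 x 17 x 14 mm (its x, y, z), 12 g; origin at the centre of its underside; starts lying on the worktop. May be absent
- mug_1: beige mug behind the bowl, 100 mm high, 78 mm wide, bystander; origin at its underside
- spice_jar_1: spice jar with dark lid, 41 mm wide, 105 mm high, bystander; origin at the centre of its underside

How it is judged:
By the outcome, as a careful person would: the job done as asked, in the order asked, and still so for the second after the job is handed in, with the robot touching nothing.
Of lump_1, lump_2, lump_3, lump_4 only 2 to 4 are there at a start; the rules pass over those that are not, and their reading is None.
Of stray_1, stray_2, stray_3 only 1 to 3 are there at a start; the rules pass over those that are not, and their reading is None.
At some moment in a run one of bowl, stray_1, stray_2, stray_3 may be knocked a few centimetres aside while the robot is not near it.
It also fails if it takes over 210 s, if anything falls off the work surface, if the arm or the gripper's body presses on something with over 40 N, if the wrist force passes 120 N, or if a joint passes its speed limit or range.

ROBOT

A 6-joint arm with a two-finger parallel gripper is mounted at the origin on a cart in front of the work surface, level with it; the furniture and walls round the work are solid. World frame = base frame: x ahead of the robot, y to its left, z up, the work surface at z = 0. Lengths are in m, angles in degrees, forces in N, time in s.
With the tool pointing down it reaches from about 0.275 to 0.725 m from the base axis. Payload 15.9 kg.
Tool frame: the origin (TCP) lies on the centre line of the jaws, within the pads' length; the fingertips stand robot.tcp_to_tips ahead of it and the grasp point (between the pads) lies 6 mm ahead of it (robot.tcp_to_tips is the distance from the TCP to the fingertips, in m); z points along the fingers, y is the line along which they close (so a half turn about z gives the same grasp; the last joint's range is limited). The gripper opens to 85 mm and grips with 20 to 120 N. Pads are 22 mm wide; open, the fingers measure 114 mm over their backs; the gripper's body (76 mm by 85 mm) begins 54 mm behind the grasp point. The pads swing forward as they close: fully open they stand 13 mm farther back than shut.
Start: joints at [0, 12.198, -1.971, 75.831, 0, 90], TCP at [0.5, -0, 0.224] pointing down, gripper open.
Joint ranges: [-170.91, 170.91], [-42.67, 98.43], [-65.05, 77.54], [-120.47, 116.71], [-90, 82.35], [-180, 180]. Speed limits (degrees/s): [108.29, 108.29, 136.94, 147.25, 180, 180].

INTERFACE

Orientations are given as a 3x3 rotation matrix whose columns are the frame's x, y, z axes.
In Python, from station import robot gives the robot as it stands. The module is installed in compiled form; this text tells all that it offers.
- The arm moves only by the shell command python3 -m handwheel 'ROWS' [OPENING] [FORCE]. ROWS is JSON, a list that holds one entry, the list of rows, each a list of 6 numbers: the shift along the tool's x, y, z in mm, then the turn, a rotation vector about the tool's x, y, z in degrees. In form: [[[dx, dy, dz, rx, ry, rz], ...]]. A call has 1 to 12 rows; each row is the pose to reach, as a shift and turn from the pose commanded when the call began, along the tool's axes at that moment; what a row does not reach only later rows make up. A row lasts 1/12 s, in which the tool goes at most 41.7 mm and 7.16 degrees, less where a joint would pass 70% of its speed; a pose out of reach is approached as far as the arm can. A call with a gripper value outside its range is refused whole. OPENING is the opening, from 0 (shut) to 1 (fully open), set as the call begins (- or left out, the last holds). The fingers move at their own pace and stop on an object; FORCE is the grip in N (left out, the last holds). Time passes only in rows, so rows that repeat a pose let the fingers close. It gives the time, the measured TCP pose, the force, the opening and the grip force at its end, in the units of the state.
- robot.get_state(): the state, without advancing time (a new reading comes with each control period).
- robot.get_image(name): name is "scene" or "side" or "wrist"; returns the picture (480x640x3 uint8, blue, green, red); there is no depth.
- robot.calibration(name): a dict with "fov_y" (degrees; the focal length in pixels is half the picture's height over the tangent of half this angle, whatever the lens; pixels are square), "cx", "cy" (the principal point, pixels), "k1" (the pictures are not rectified: a ray, as slopes to the right and down, at radius r is drawn at 1 + k1 r^2 times it, then the intrinsics apply), "T" (4x4, takes a point from camera to world coordinates); the wrist camera has in their place "T_tool_cam" (4x4, takes a point from camera to tool coordinates, whose origin is the TCP and whose axes are the flange's). Camera axes: x right, y down, z forward; pixel columns grow to the right and rows downward; lengths in m; the calibration is good to about 2 mm. A picture is of the moment at which its call begins: read the wrist's pose just before it. calibration takes no time and is no camera call.
- robot.sign_off(): hands the job in; it is judged then, once.
The state is a dict: "time_s": time; "q": joint angles; "qd": joint speeds; "tau": joint torques, N m; "position": TCP position; "eef_rot": TCP orientation; "force": force on the tool from outside, world axes, zero at the start; "ft_torque": the same for the moment, N m; "gripper_width": finger opening in m; "grip_force": force on a finger pad.
Only numpy, scipy, OpenCV 4.12 (cv2) and the standard library are available. Lean on these libraries where they do the work, as an engineer would, in place of code of your own. Each camera call takes 0.05 s, during which the arm holds its last target. There are 200 camera calls.

## Working session

There is one attempt and no reset: what is moved stays moved. The work goes in short steps, Python scripts to look and compute and a shell command to move; the robot and the scene stay as the last step left them, time stands still between calls to the robot, and variables do not carry over. Pictures are saved under pics/ and viewed, at most 14 in all, crops included, and the job is handed in when it is done.

```bash
mkdir -p pics
cat > h.py <<'E'
import numpy as np, cv2
from station import robot
def cam(name, st=None):
    c=robot.calibration(name)
    if name=="wrist":
        st=st or robot.get_state(); T=np.eye(4); T[:3,:3]=np.array(st["eef_rot"]); T[:3,3]=st["position"]
        T=T@np.array(c["T_tool_cam"])
    else: T=np.array(c["T"])
    f=240/np.tan(np.radians(c["fov_y"]/2)); return f,c["cx"],c["cy"],c["k1"],T
def ray(cm,u,v):
    f,cx,cy,k1,T=cm; d=np.array([(u-cx)/f,(v-cy)/f]); p=d.copy()
    for _ in range(20): p=d/(1+k1*(p@p))
    return T[:3,3],T[:3,:3]@np.array([p[0],p[1],1])
def onz(cm,u,v,z):
    o,d=ray(cm,u,v); return o+d*(z-o[2])/d[2]
def proj(cm,P):
    f,cx,cy,k1,T=cm; p=T[:3,:3].T@(np.array(P)-T[:3,3]); p=p[:2]/p[2]; p=p*(1+k1*(p@p)); return p*f+[cx,cy]
def two(c1,a,c2,b):
    o1,d1=ray(c1,*a);o2,d2=ray(c2,*b); A=np.stack([d1,-d2],1); s=np.linalg.lstsq(A,o2-o1,rcond=None)[0]
    return (o1+d1*s[0]+o2+d2*s[1])/2, np.linalg.norm(o1+d1*s[0]-o2-d2*s[1])
def grab(name,fn):
    st=robot.get_state(); im=robot.get_image(name); cv2.imwrite(f"pics/{fn}.png",im); return im,cam(name,st)
E
python3 - <<'E'
from h import *
np.set_printoptions(precision=3,suppress=True)
s=robot.get_state(); print({k:np.round(v,3).tolist() for k,v in s.items()}, robot.tcp_to_tips)
for n in("scene","side","wrist"):
    im,c=grab(n,n+"0"); print(n,c)
E
```

```text
{'time_s': 0.0, 'q': [-0.001, 12.225, -2.008, 75.83, -0.0, 90.0], 'qd': [-0.089, -0.026, 0.002, 0.043, 0.014, 0.025], 'tau': [-0.001, -68.618, 48.713, 0.018, -0.0, -0.0], 'position': [0.5, -0.0, 0.224], 'eef_rot': [[0.0, 1.0, -0.001], [1.0, -0.0, -0.0], [-0.0, -0.001, -1.0]], 'force': [-0.09, -0.568, -0.375], 'ft_torque': [-0.025, -0.011, 0.01], 'grip_force': 0.0, 'gripper_width': 0.085} 0.025
scene (np.float64(514.3209008530843), 318.12877988480534, 230.93590462235574, -0.1101419687980192, array([[ 0.877, -0.275,  0.395,  0.074],
       [-0.48 , -0.473,  0.739, -0.852],
       [-0.016, -0.837, -0.547,  0.682],
       [ 0.   ,  0.   ,  0.   ,  1.   ]]))
side (np.float64(516.0457479565481), 310.7566403777653, 233.42040427171185, -0.13669506456229136, array([[ 0.999, -0.   , -0.04 ,  0.534],
       [ 0.032, -0.567,  0.823, -0.948],
       [-0.023, -0.824, -0.567,  0.738],
       [ 0.   ,  0.   ,  0.   ,  1.   ]]))
wrist (np.float64(411.00016456820555), 316.02909014317675, 240.1612133315111, -0.09536194620865023, array([[ 1.   , -0.   , -0.001,  0.499],
       [-0.   , -0.967, -0.257,  0.064],
       [-0.001,  0.257, -0.967,  0.373],
       [ 0.   ,  0.   ,  0.   ,  1.   ]]))
```

View pics/scene0.png

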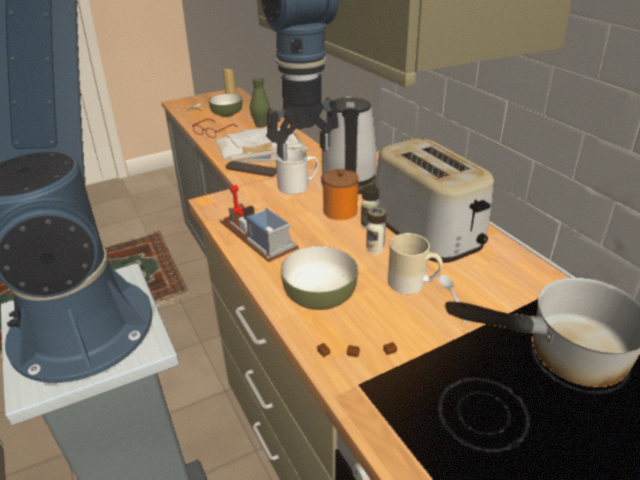

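View pics/side0.png

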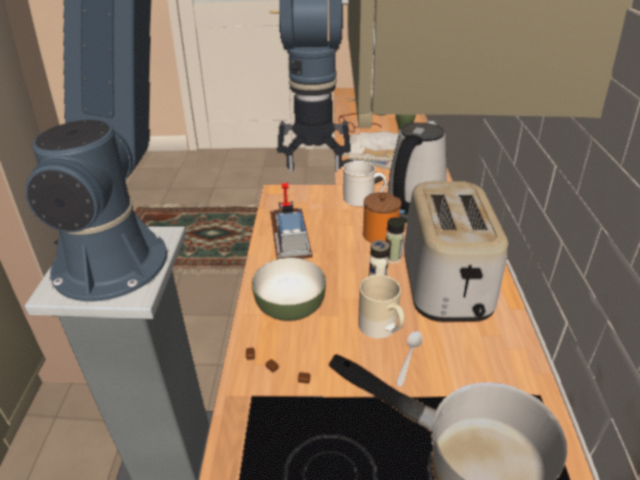

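Both views show the dock with red lever far-left (scene ≈(258,230), side ≈(290,230)), the bowl (scene (319,275), side (289,288)), three strays (scene (323,350),(353,351),(390,349); side (250,353),(271,365),(304,378)), and the mug and jar behind the bowl.

```bash
cat > m.py <<'E'
from h import *
np.set_printoptions(precision=4,suppress=True)
def comps(m,amin):
    n,l,s,c=cv2.connectedComponentsWithStats(m.astype(np.uint8)); return [(c[i],s[i]) for i in range(1,n) if s[i][4]>=amin]
I={n:cv2.imread(f"pics/{n}0.png") for n in("scene","side")}; C={n:cam(n) for n in I}
R={}
for n in I:
    im=I[n]; hsv=cv2.cvtColor(im,cv2.COLOR_BGR2HSV); H,S,V=[hsv[...,i].astype(int) for i in range(3)]
    roi=np.zeros(H.shape,bool); 
    if n=="scene": roi[300:400,280:430]=1
    else: roi[330:394,235:325]=1
    st=[onz(C[n],*c,.008) for c,s in comps((V<110)&roi,20) if s[4]<400]; print(n,"strays",st)
    red=((H<6)|(H>174))&(S>180)&(V>120)
    roi[:]=0
    roi[170:260,215:310]=1
    for c,s in comps(red&roi,8): print(" red",c,s)
    for c,s in comps((H>100)&(H<130)&(S>60)&(V>60)&roi,30): print(" blue",c,s)
    ys=np.argwhere
    g=(H>35)&(H<85)&(S>60)&(V<160); roi[:]=0; roi[240:330,240:370]=1
    for c,s in comps(g&roi,100): print(" green",c,s)
E
python3 m.py
python3 - <<'E'
import cv2,numpy as np
a=cv2.imread("pics/scene0.png")[175:265,210:310]; b=cv2.imread("pics/side0.png")[175:265,245:345]
cv2.imwrite("pics/crop.png",np.vstack([cv2.resize(np.hstack([a,b]),None,fx=4,fy=4,interpolation=cv2.INTER_CUBIC)]))
E
```

```text
scene strays [array([ 0.4359, -0.171 ,  0.008 ])]
 red [236.269  201.7586] [231 186  13  30 145]
 blue [256.0781 222.7344] [247 216  20  16  64]
side strays [array([ 0.3809, -0.2814,  0.008 ]), array([ 0.4248, -0.3166,  0.008 ]), array([ 0.4859, -0.3381,  0.008 ])]
 red [285.1299 194.4156] [282 184   8  22  77]
 blue [290.387  221.4661] [278 213  27  20 354]
 green [290.1749 308.4106] [257 295  65  24 526]
```

View pics/crop.png

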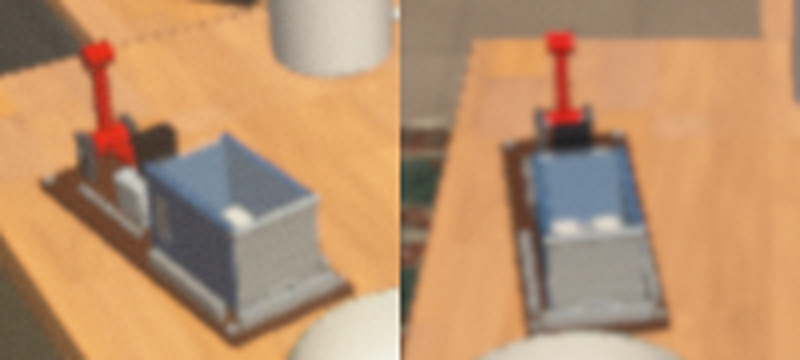

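View pics/wrist0.png

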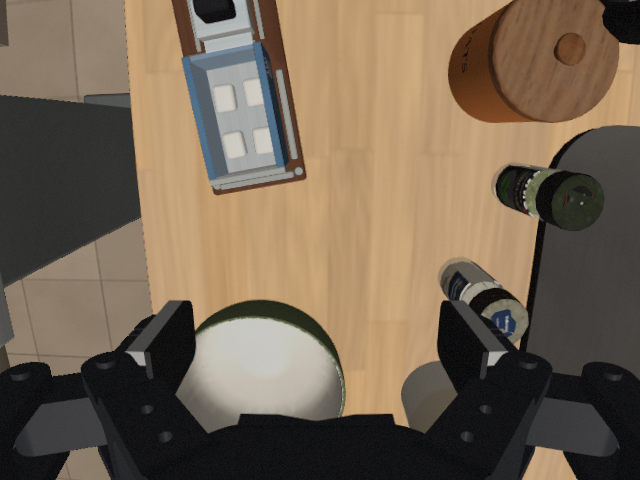

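Wrist view: caddy holds 4 lumps ((224,97),(255,92),(234,144),(265,140)), nose facing −y; plate nose corners ≈(215,194),(305,178). I'll move over the dock to see it fully.

```bash
python3 -m handwheel '[[[40,-25,-25,0,0,0],[80,-50,-50,0,0,0],[120,-75,-75,0,0,0],[120,-75,-75,0,0,0],[120,-75,-75,0,0,0],[120,-75,-75,0,0,0]]]'
python3 - <<'E'
from h import *
im,c=grab("wrist","w1")
E
```

```text
time_s: 0.65
position: [0.4248, 0.1212, 0.2999]
eef_rot: [[-0.003, 1.0, 0.002], [1.0, 0.003, 0.0], [0.0, 0.002, -1.0]]
force: [-0.4, -0.1, -0.2]
gripper_width: 0.0854
grip_force: 0.0
```

View pics/w1.png

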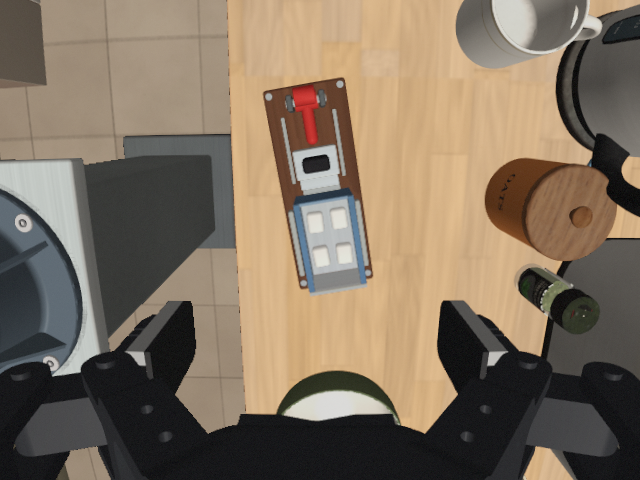

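Plate corners at ≈(264,92),(344,78),(373,275),(301,289); gate tab at (316,163), knob at ≈(311,140), 4 lumps in the caddy.

Run:
```python
from h import *
np.set_printoptions(precision=4,suppress=True)
c=cam("wrist"); P=[onz(c,*p,.008) for p in [(264,92),(344,78),(373,275),(301,289)]]
print(P,[np.linalg.norm(P[i]-P[(i+1)%4]) for i in range(4)])
ctr=sum(P)/4; d=(P[0]+P[1]-P[2]-P[3])/2; d[2]=0; d/=np.linalg.norm(d); print("ctr",ctr,"dirx",d,np.degrees(np.arctan2(d[1],d[0])))
O=ctr-d*.046; O[2]=0; yv=np.array([-d[1],d[0],0]); W=lambda x,y,z:O+d*x/1e3+yv*y/1e3+[0,0,z/1e3]
print("O",O)
S=cam("scene");D=cam("side")
pts={"knob":(138,0,88),"tab":(77,0,63),"cadNoseTopL":(-45,29,65),"cadNoseTopR":(-45,-29,65),"tailTopL":(45,29,65),"screw":(147,0,8)}
for k,p in pts.items(): print(k,W(*p),"wrist",proj(c,W(*p)),"scene",proj(S,W(*p)),"side",proj(D,W(*p)))
print("knob 2view",two(S,(234.5,188.5),D,(285,186.5)))
# bowl rim in wrist0: use side + scene white ellipse
for n,cc in(("scene",S),("side",D)):
    im=cv2.imread(f"pics/{n}0.png"); hsv=cv2.cvtColor(im,cv2.COLOR_BGR2HSV)
    m=((hsv[...,1]<60)&(hsv[...,2]>120)).astype(np.uint8); r=np.zeros_like(m); 
    if n=="scene": r[245:310,278:362]=1
    else: r[255:318,250:330]=1
    m=m*r; cs,_=cv2.findContours(m,0,1); k=max(cs,key=cv2.contourArea); k=cv2.convexHull(k)
    Q=np.array([onz(cc,*p[0],.077)[:2] for p in k]).astype(np.float32); print(n,"bowl",cv2.fitEllipse(Q))
# strays scene
im=cv2.imread("pics/scene0.png"); g=im[300:380,280:430].max(2)<110
n,l,s,ce=cv2.connectedComponentsWithStats(g.astype(np.uint8))
for i in range(1,n):
    if s[i][4]>8: print("stray",s[i],onz(S,ce[i][0]+280,ce[i][1]+300,.008))
for a,b in zip([(323,350),(353,351),(390,349)],[(250,353),(271,365),(304,378)]): print(two(S,a,D,b), onz(S,*a,.008))
```

```text
[array([0.3708, 0.2245, 0.008 ]), array([0.4527, 0.2382, 0.008 ]), array([0.4893, 0.0263, 0.008 ]), array([0.4072, 0.0093, 0.008 ])] [np.float64(0.08301059138988469), np.float64(0.2150603639280469), np.float64(0.0838112210378818), np.float64(0.21826803869034497)]
ctr [0.43   0.1246 0.008 ] dirx [-0.1683  0.9857  0.    ] 99.6883976444343
O [0.4377 0.0792 0.    ]
knob [0.4145 0.2153 0.088 ] wrist [304.4867  94.1925] scene [234.1587 189.4398] side [284.84   184.9976]
tab [0.4248 0.1551 0.063 ] wrist [316.5754 163.8867] scene [248.3015 208.0444] side [287.6373 205.4003]
cadNoseTopL [0.4167 0.03   0.065 ] wrist [308.3508 290.7951] scene [266.4499 233.3506] side [280.3517 232.9804]
cadNoseTopR [0.4739 0.0398 0.065 ] wrist [365.7777 281.6309] scene [287.9994 224.236 ] side [305.2535 230.5842]
tailTopL [0.4016 0.1187 0.065 ] wrist [291.9577 202.9767] scene [244.8676 216.8343] side [277.1351 212.4915]
screw [0.413  0.2241 0.008 ] wrist [305.0839  92.1751] scene [235.6162 215.988 ] side [286.0301 209.4875]
knob 2view (array([0.4151, 0.2121, 0.0887]), np.float64(0.005852948586603873))
scene bowl ((0.44767311215400696, -0.1496845781803131), (0.1432798206806183, 0.14659732580184937), 166.56455993652344)
side bowl ((0.4478458762168884, -0.14985188841819763), (0.14166143536567688, 0.1619967818260193), 6.63869571685791)
stray [ 14   0  51   9 324] [ 0.4359 -0.171   0.008 ]
stray [104  47   6   7  17] [ 0.4785 -0.3408  0.008 ]
stray [  0  48  22  32 377] [ 0.3073 -0.292   0.008 ]
stray [38 48  6  7 19] [ 0.3765 -0.2843  0.008 ]
stray [68 53  8  3 14] [ 0.4212 -0.318   0.008 ]
stray [ 91  52  59  28 851] [ 0.4866 -0.3994  0.008 ]
(array([ 0.3814, -0.2863,  0.0085]), np.float64(0.0012293345954722998)) [ 0.3819 -0.2851  0.008 ]
(array([ 0.4244, -0.3178,  0.012 ]), np.float64(0.0015717062234214337)) [ 0.4268 -0.3136  0.008 ]
(array([ 0.4858, -0.3436,  0.0082]), np.float64(0.0018355741014363378)) [ 0.4864 -0.3424  0.008 ]
```

Geometry agrees across views (plate ≈84×217 mm, two-view knob within 3 mm). Dock origin (0.438,0.079), +x at 99.7°.

```bash
cat >> h.py <<'E'
np.set_printoptions(precision=4,suppress=True)
O=np.array([.4377,.0792,0]); d=np.array([-.1683,.9857,0]); yv=np.array([-d[1],d[0],0])
W=lambda x,y,z:O+d*x/1e3+yv*y/1e3+np.array([0,0,z/1e3])
def go(P):
    "shift in tool mm for the grasp point (6 mm ahead of TCP) to reach P with current orientation"
    st=robot.get_state(); R=np.array(st["eef_rot"]); return R.T@(np.array(P)-np.array(st["position"]))*1e3-[0,0,6]
E
python3 -m handwheel '[[[30,0,20,0,0,-5],[70,-5,45,0,0,-9.7],[94,-10,90,0,0,-9.7],[94,-10,125,0,0,-9.7],[94,-10,145,0,0,-9.7],[94,-10,145,0,0,-9.7],[94,-10,145,0,0,-9.7],[94,-10,145,0,0,-9.7]]]' 0.6
python3 -c "
from h import *
print(robot.get_state()['eef_rot'],go(W(138,0,88)))
im,c=grab('wrist','w2');print(proj(c,W(138,0,88)),proj(c,W(77,0,63)))"
```

```text
time_s: 1.37
position: [0.416, 0.2135, 0.1556]
eef_rot: [[-0.167, 0.986, 0.001], [0.986, 0.167, 0.0], [0.0, 0.001, -1.0]]
force: [0.2, -0.5, 0.5]
gripper_width: 0.0511
grip_force: 0.0
[[-0.1672  0.9859  0.0011]
 [ 0.9859  0.1672  0.0004]
 [ 0.0002  0.0011 -1.    ]] [ 1.9203 -1.286  61.6027]
[315.2283 248.169 ] [315.4463 327.8749]
```

View pics/w2.png

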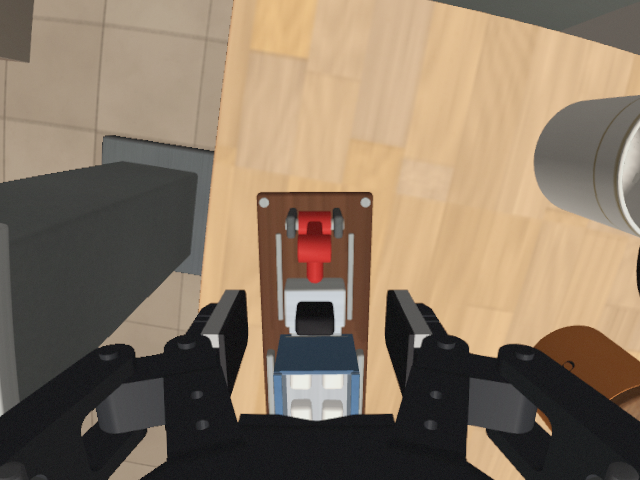

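Knob at (315,247), as predicted (315,248). Descend and pinch.

```bash
python3 -m handwheel '[[[2,-1,30,0,0,0],[2,-1,50,0,0,0],[2,-1,61,0,0,0],[2,-1,61,0,0,0],[2,-1,61,0,0,0]]]' 0.6
python3 -m handwheel '[[[0,0,0,0,0,0],[0,0,0,0,0,0],[0,0,0,0,0,0],[0,0,0,0,0,0],[0,0,0,0,0,0],[0,0,0,0,0,0]]]' 0 30
python3 -m handwheel '[[[6,0,0.3,0,0,0],[12,0,1.2,0,0,0],[18,0,2.7,0,0,0],[23.4,0,4.7,0,0,0],[29,0,7.5,0,0,0],[34,0,10.5,0,0,0],[38.5,0,14,0,0,0],[43,0,18,0,0,0],[47,0,22.7,0,0,0],[50.5,0,27.6,0,0,0],[53.5,0,32.8,0,0,0],[56,0,38.3,0,0,0]]]'
python3 -m handwheel '[[[1,0,3,0,0,0],[2,0,6,0,0,0],[2,0,6,0,0,0],[2,0,6,0,0,0]]]'
```

```text
time_s: 1.83
position: [0.4145, 0.2158, 0.0945]
eef_rot: [[-0.168, 0.986, 0.001], [0.986, 0.168, 0.001], [0.0, 0.001, -1.0]]
force: [0.7, -0.3, -0.7]
gripper_width: 0.0515
grip_force: 0.0
time_s: 2.33
position: [0.4138, 0.2159, 0.0934]
eef_rot: [[-0.169, 0.986, 0.0], [0.986, 0.169, 0.0], [0.0, 0.0, -1.0]]
force: [-0.9, -1.2, 0.3]
gripper_width: 0.0003
grip_force: 0.0
time_s: 3.33
position: [0.4042, 0.2713, 0.0543]
eef_rot: [[-0.168, 0.986, -0.0], [0.986, 0.168, 0.0], [0.0, -0.0, -1.0]]
force: [-0.0, 0.9, -1.0]
gripper_width: -0.0001
grip_force: 0.0
time_s: 3.67
position: [0.4039, 0.2728, 0.0489]
eef_rot: [[-0.168, 0.986, -0.0], [0.986, 0.168, -0.0], [-0.0, -0.0, -1.0]]
force: [0.5, 0.3, -0.5]
gripper_width: -0.0003
grip_force: 0.0
```

```bash
python3 -m handwheel '[[[0,0,-40,0,0,0],[0,0,-80,0,0,0],[-40,0,-100,0,0,0],[-80,0,-100,0,0,0],[-80,0,-100,0,0,0],[-80,0,-100,0,0,0],[-80,0,-100,0,0,0]]]' 0.6
python3 -c "
from h import *
im,c=grab('wrist','w3');a,s=grab('scene','s3');b,e=grab('side','e3')
print([proj(c,W(*p)) for p in((138,0,88),(138,0,28),(77,0,73))])
cv2.imwrite('pics/c3.png',np.vstack([cv2.resize(np.hstack([a[165:255,200:300],b[165:255,235:335]]),None,fx=3,fy=3,interpolation=2),cv2.resize(im[130:330,215:415],(600,320))]))"
```

```text
time_s: 4.25
position: [0.4175, 0.1941, 0.1491]
eef_rot: [[-0.167, 0.986, 0.0], [0.986, 0.167, 0.0], [0.0, 0.0, -1.0]]
force: [0.0, 0.6, 0.2]
gripper_width: 0.0513
grip_force: 0.0
[array([318.7025, 215.9019]), array([318.0898, 197.9219]), array([318.4842, 311.2483])]
```

View pics/c3.png

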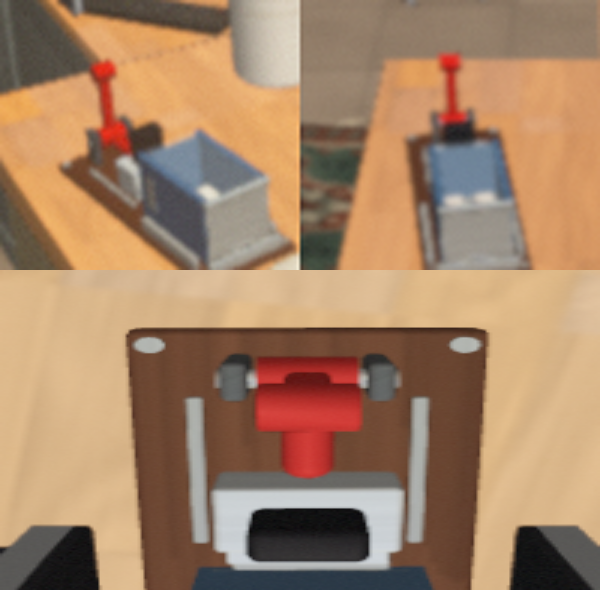

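Lever still upright, knob at wrist ≈(318,216) as predicted, so the pinch missed; check where the fingertips project.

```bash
python3 -c "
from h import *
c=cam('wrist');st=robot.get_state();R=np.array(st['eef_rot']);p=np.array(st['position'])
print(robot.calibration('wrist')['T_tool_cam'])
for y in(-.0256,.0256):
  for z in (-.01,.006,.025): print(y,z,proj(c,p+R@[0,y,z]), proj(c,p+R@[.011,y,z]))
S=cam('scene');D=cam('side')
for n,cc in(('s3',S),('e3',D)):
  im=cv2.imread(f'pics/{n}.png');h=cv2.cvtColor(im,40).astype(int);m=((h[...,0]<8)|(h[...,0]>172))&(h[...,1]>150)&(h[...,2]>90);m[:175]=0;m[225:]=0;m[:,:215]=0;m[:,310:]=0
  ys,xs=np.nonzero(m); print(n,[(y,round(xs[ys==y].mean(),1),(ys==y).sum()) for y in sorted(set(ys))]);print(proj(cc,W(138,0,96)),proj(cc,W(138,0,88)),proj(cc,W(138,0,28)))
"
```

```text
[[-0.0004 -0.9665 -0.2565  0.0641]
 [ 1.     -0.0004  0.     -0.0009]
 [-0.0001 -0.2565  0.9665 -0.1496]
 [ 0.      0.      0.      1.    ]]
-0.0256 -0.01 [249.2179 310.8557] [247.8195 283.0163]
-0.0256 0.006 [255.3055 294.335 ] [254.1795 268.7585]
-0.0256 0.025 [261.2524 278.2347] [260.3589 254.9351]
0.0256 -0.01 [387.4524 310.77  ] [388.9209 282.9393]
0.0256 0.006 [380.9372 294.2644] [382.1171 268.6946]
0.0256 0.025 [374.5715 278.1766] [375.5053 254.8819]
s3 [(np.int64(185), np.float64(235.5), np.int64(2)), (np.int64(186), np.float64(234.0), np.int64(7)), (np.int64(187), np.float64(233.5), np.int64(8)), (np.int64(188), np.float64(233.5), np.int64(8)), (np.int64(189), np.float64(234.0), np.int64(7)), (np.int64(190), np.float64(233.5), np.int64(6)), (np.int64(191), np.float64(234.0), np.int64(5)), (np.int64(192), np.float64(234.0), np.int64(5)), (np.int64(193), np.float64(234.5), np.int64(4)), (np.int64(194), np.float64(234.5), np.int64(4)), (np.int64(195), np.float64(234.5), np.int64(4)), (np.int64(196), np.float64(234.5), np.int64(4)), (np.int64(197), np.float64(234.5), np.int64(4)
[... 1490 characters left out ...]
)), (np.int64(194), np.float64(285.0), np.int64(3)), (np.int64(195), np.float64(285.0), np.int64(3)), (np.int64(196), np.float64(285.0), np.int64(3)), (np.int64(197), np.float64(285.0), np.int64(3)), (np.int64(198), np.float64(285.0), np.int64(3)), (np.int64(199), np.float64(285.0), np.int64(3)), (np.int64(200), np.float64(285.5), np.int64(4)), (np.int64(201), np.float64(285.5), np.int64(4)), (np.int64(202), np.float64(286.0), np.int64(7)), (np.int64(203), np.float64(285.5), np.int64(8)), (np.int64(204), np.float64(285.5), np.int64(8)), (np.int64(205), np.float64(286.0), np.int64(7)), (np.int64(206), np.float64(284.0), np.int64(1))]
[284.6637 182.2865] [284.8198 185.0048] [285.9648 204.8469]
```

View pics/w3.png

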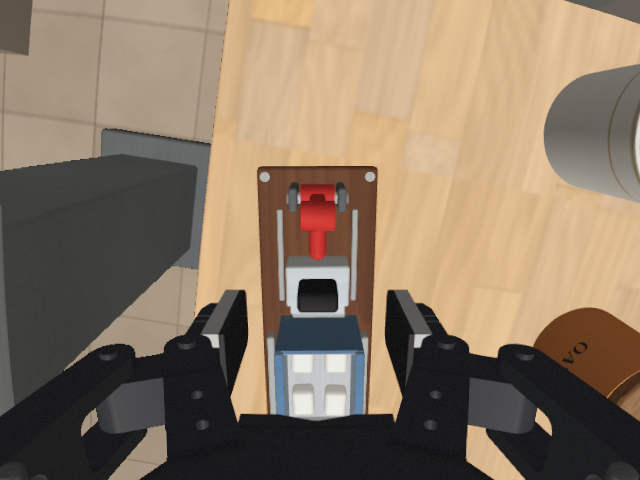

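Fingertip corners seen at (247,292)/(386,292) don't fit the stated tips (≈(260,255)); check with the fixed cameras.

```bash
python3 -c "
from h import *
S=cam('scene');D=cam('side')
for n,cc in(('scene0',S),('side0',D)):
  print(n,[(y,z,proj(cc,[.5+y,0,z])) for y in(-.0427,.0427) for z in(.224,.199)])
st=robot.get_state();R=np.array(st['eef_rot']);p=np.array(st['position'])
for n,cc in(('s3',S),('e3',D)):
  print(n,[(y,z,proj(cc,p+R@[0,y,z])) for y in(-.0256,.0256) for z in(0,.025)])
a=cv2.imread('pics/scene0.png')[90:170,255:355];b=cv2.imread('pics/side0.png')[110:190,265:365]
a2=cv2.imread('pics/s3.png')[80:200,190:290];b2=cv2.imread('pics/e3.png')[80:200,235:335]
f=lambda x:cv2.resize(x,None,fx=3,fy=3,interpolation=2)
cv2.imwrite('pics/c4.png',np.vstack([f(np.hstack([a,b])),f(np.hstack([a2,b2]))]))
"
```

```text
scene0 [(-0.0427, 0.224, array([285.4472, 168.8011])), (-0.0427, 0.199, array([286.0558, 179.8719])), (0.0427, 0.224, array([322.5891, 159.4672])), (0.0427, 0.199, array([322.7274, 170.2999]))]
side0 [(-0.0427, 0.224, array([294.3182, 178.3047])), (-0.0427, 0.199, array([294.7943, 188.7395])), (0.0427, 0.224, array([335.2992, 178.1221])), (0.0427, 0.199, array([335.2639, 188.5902]))]
s3 [(-0.0256, 0, array([226.1362, 173.2297])), (-0.0256, 0.025, array([227.3036, 182.7855])), (0.0256, 0, array([244.9649, 166.8505])), (0.0256, 0.025, array([245.9057, 176.2763]))]
e3 [(-0.0256, 0, array([273.7721, 168.5604])), (-0.0256, 0.025, array([274.3802, 177.4475])), (0.0256, 0, array([294.2654, 166.8135])), (0.0256, 0.025, array([294.6588, 175.687 ]))]
```

View pics/c4.png

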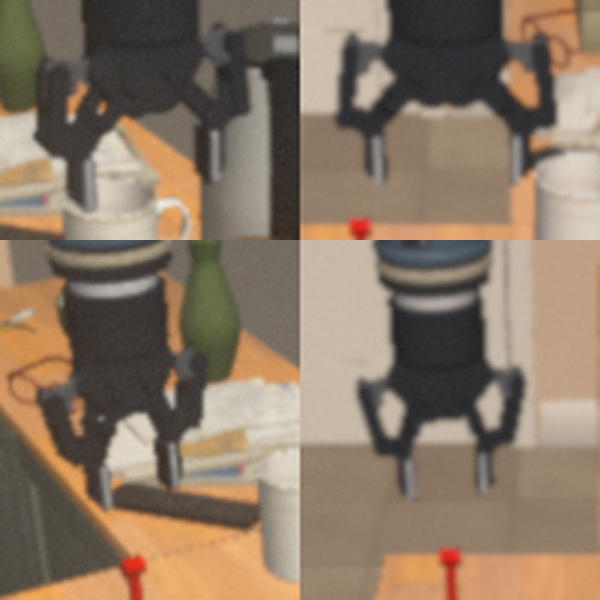

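Fixed cameras also put the tips ~10 mm *behind* the reported TCP at opening 0.6 (scene (223.5,169),(247,162)). Measure with the gripper at knob width.

```bash
python3 -m handwheel '[[[0,0,0,0,0,0],[0,0,0,0,0,0],[0,0,0,0,0,0],[0,0,0,0,0,0],[0,0,0,0,0,0]]]' 0.25
python3 -c "
from h import *
im,c=grab('wrist','w5');a,S=grab('scene','s5');b,D=grab('side','e5')
st=robot.get_state();R=np.array(st['eef_rot']);p=np.array(st['position']);w=st['gripper_width']/2;print(w)
for n,cc in(('s',S),('e',D),('w',c)):
  print(n,[(z,proj(cc,p+R@[0,-w,z]),proj(cc,p+R@[0,w,z])) for z in(-.01,0,.01,.025)])
f=lambda x,k:cv2.resize(x,None,fx=k,fy=k,interpolation=2)
cv2.imwrite('pics/c5.png',np.vstack([f(np.hstack([a[130:200,195:275],b[130:200,245:325]]),5)[:,:800],im[230:430,100:540][:,:].copy() if 0 else cv2.resize(im[230:380,216:416],(800,250*1)) ])) 
"
```

```text
time_s: 4.82
position: [0.4173, 0.1942, 0.1488]
eef_rot: [[-0.169, 0.986, -0.0], [0.986, 0.169, -0.0], [-0.0, -0.0, -1.0]]
force: [0.2, -0.6, 0.5]
gripper_width: 0.0213
grip_force: 0.0
0.010595172631096864
s [(-0.01, array([231.4925, 167.4492]), array([239.33  , 164.8303])), (0, array([231.9379, 171.3146]), array([239.7374, 168.6733])), (0.01, array([232.3805, 175.1473]), array([240.1423, 172.4842])), (0.025, array([233.0393, 180.8356]), array([240.7449, 178.1406]))]
e [(-0.01, array([279.6484, 164.4708]), array([288.1721, 163.7506])), (0, array([279.8705, 168.0768]), array([288.3583, 167.3542])), (0.01, array([280.0912, 171.6536]), array([288.5432, 170.9288])), (0.025, array([280.4195, 176.9646]), array([288.8183, 176.2366]))]
w [(-0.01, array([289.7486, 311.334 ]), array([347.095 , 311.3151])), (0, array([291.3032, 300.5863]), array([345.2543, 300.5707])), (0.01, array([292.6867, 291.0345]), array([343.616 , 291.0215])), (0.025, array([294.4973, 278.5516]), array([341.4719, 278.5414]))]
```

View pics/c5.png

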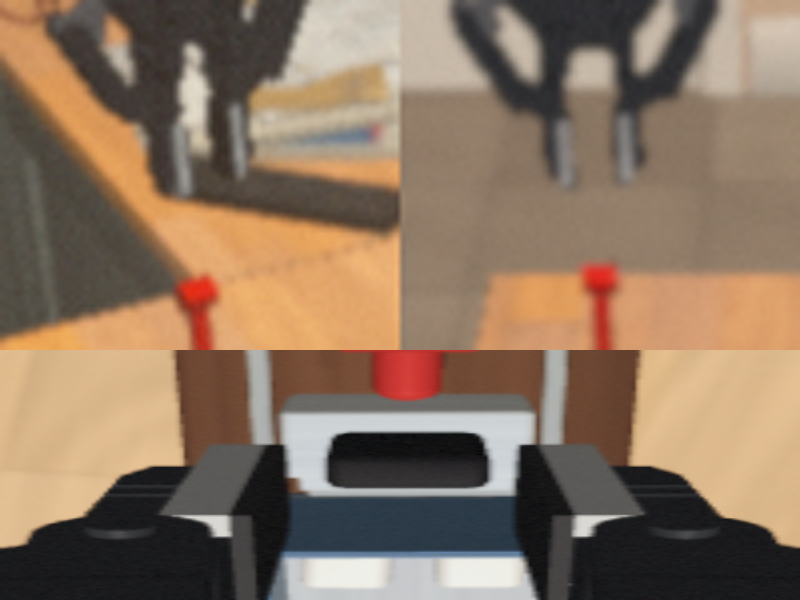

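Tips measured at ≈−6±4 mm from the reported TCP (wrist corners (288,287),(345,287); side (279,167)), i.e. ~30 mm short of the stated 25 mm. Contact test: pinch the knob with the TCP 25 mm lower, which is safe under either reading.

```bash
python3 -m handwheel '[[[12,1,0,0,0,0],[21,1,30,0,0,0],[21,1,60,0,0,0],[21,1,78,0,0,0],[21,1,80,0,0,0],[21,1,80,0,0,0],[21,1,80,0,0,0]]]' 0.5
python3 -m handwheel '[[[0,0,0,0,0,0],[0,0,0,0,0,0],[0,0,0,0,0,0],[0,0,0,0,0,0],[0,0,0,0,0,0],[0,0,0,0,0,0]]]' 0 30
```

```text
time_s: 5.55
position: [0.4153, 0.2155, 0.07]
eef_rot: [[-0.168, 0.986, 0.001], [0.986, 0.168, 0.001], [0.0, 0.001, -1.0]]
force: [0.0, -0.2, 0.8]
gripper_width: 0.043
grip_force: 0.0
time_s: 6.05
position: [0.4151, 0.2153, 0.0702]
eef_rot: [[-0.168, 0.986, 0.001], [0.986, 0.168, 0.001], [0.001, 0.001, -1.0]]
force: [-5.6, -1.3, 12.6]
gripper_width: 0.0174
grip_force: 30.7
```

Gripped (17.4 mm ≈ 18 mm knob): the tips do sit ~30 mm short of the spec. Lay the lever back.

```bash
python3 -m handwheel '[[[6,0,0.3,0,0,0],[12,0,1.2,0,0,0],[18,0,2.7,0,0,0],[23.4,0,4.7,0,0,0],[29,0,7.5,0,0,0],[34,0,10.5,0,0,0],[38.5,0,14,0,0,0],[43,0,18,0,0,0],[47,0,22.7,0,0,0],[50.5,0,27.6,0,0,0],[53.5,0,32.8,0,0,0],[56,0,38.3,0,0,0]]]'
python3 -m handwheel '[[[1,0,3,0,0,0],[2,0,6,0,0,0],[2,0,6,0,0,0],[2,0,6,0,0,0]]]'
python3 -m handwheel '[[[0,0,0,0,0,0],[0,0,0,0,0,0],[0,0,0,0,0,0],[0,0,-40,0,0,0],[0,0,-80,0,0,0],[0,0,-110,0,0,0],[-30,0,-120,0,0,0],[-60,0,-120,0,0,0],[-60,0,-120,0,0,0],[-60,0,-120,0,0,0],[-60,0,-120,0,0,0]]]' 0.5
python3 -c "
from h import *
im,c=grab('wrist','w6')
print([proj(c,W(*p)) for p in((138,0,88),(196,0,44),(77,0,73),(138,0,28),(147,35,8))],robot.get_state()['position'])
h=cv2.cvtColor(im,40).astype(int);m=((h[...,0]<8)|(h[...,0]>172))&(h[...,1]>150)&(h[...,2]>90);ys,xs=np.nonzero(m);print(xs.min(),xs.max(),ys.min(),ys.max(),m.sum())"
```

```text
time_s: 7.05
position: [0.4054, 0.2714, 0.0316]
eef_rot: [[-0.169, 0.986, 0.0], [0.986, 0.169, 0.002], [0.002, 0.001, -1.0]]
force: [-7.9, 4.5, 10.0]
gripper_width: 0.0174
grip_force: 38.1
time_s: 7.38
position: [0.405, 0.2733, 0.0255]
eef_rot: [[-0.169, 0.986, 0.0], [0.986, 0.169, 0.002], [0.002, 0.0, -1.0]]
force: [-7.8, 4.5, 6.9]
gripper_width: 0.0174
grip_force: 38.9
time_s: 8.3
position: [0.4152, 0.2131, 0.1446]
eef_rot: [[-0.168, 0.986, 0.0], [0.986, 0.168, 0.0], [0.0, 0.0, -1.0]]
force: [-0.2, 0.3, -0.4]
gripper_width: 0.0427
grip_force: 0.0
[array([316.9199, 253.3427]), array([316.7045, 138.4931]), array([316.8936, 343.4143]), array([316.7078, 227.4067]), array([267.1813, 208.6824])] [0.4151 0.2134 0.1445]
298 333 131 275 3309
```

Red now reaches up to row 131 (predicted freed knob row 138): lever is free. Now the gate tab.

```bash
python3 -m handwheel '[[[-30,-1,0,0,0,0],[-59,-1,20,0,0,0],[-59,-1,50,0,0,0],[-59,-1,80,0,0,0],[-59,-1,98,0,0,0],[-59,-1,98,0,0,0],[-59,-1,98,0,0,0]]]' 0.55
python3 -m handwheel '[[[0,0,0,0,0,0],[0,0,0,0,0,0],[0,0,0,0,0,0],[0,0,0,0,0,0],[0,0,0,0,0,0],[0,0,0,0,0,0]]]' 0 30
python3 -m handwheel '[[[5,0,0,0,0,0],[10,0,0,0,0,0],[15,0,0,0,0,0],[20,0,0,0,0,0],[25,0,0,0,0,0],[30,0,0,0,0,0],[32,0,0,0,0,0],[32,0,0,0,0,0],[32,0,0,0,0,0]]]'
```

```text
time_s: 8.93
position: [0.4234, 0.155, 0.0463]
eef_rot: [[-0.169, 0.986, -0.002], [0.986, 0.169, -0.001], [-0.0, -0.002, -1.0]]
force: [-0.2, 0.5, -0.1]
gripper_width: 0.047
grip_force: 0.0
time_s: 9.43
position: [0.425, 0.1554, 0.0481]
eef_rot: [[-0.169, 0.986, 0.002], [0.986, 0.169, 0.001], [0.001, 0.002, -1.0]]
force: [-1.7, 1.4, 5.8]
gripper_width: 0.0248
grip_force: 29.1
time_s: 10.18
position: [0.4198, 0.1855, 0.0481]
eef_rot: [[-0.168, 0.986, 0.003], [0.986, 0.168, -0.002], [-0.003, 0.002, -1.0]]
force: [1.4, -12.7, 9.3]
gripper_width: 0.0249
grip_force: 29.4
```

Gate at its stop (moved 30.5 mm). Release and go to the caddy.

```bash
python3 -m handwheel '[[[-1,0,0,0,0,0],[-1,0,0,0,0,0],[-1,0,0,0,0,0],[-1,0,-40,0,0,0],[-1,0,-70,0,0,0],[-35,0,-70,0,0,0],[-75,0,-70,0,0,0],[-109.5,0,-65,0,0,0],[-109.5,0,-65,0,0,0],[-109.5,0,-65,0,0,0],[-109.5,0,-65,0,0,0]]]' 0.9
python3 -c "
from h import *
im,c=grab('wrist','w7');cv2.imwrite('pics/w7.png',im);st=robot.get_state();print(st['position'])
b,D=grab('side','e7');a,S=grab('scene','s7')
cv2.imwrite('pics/c7.png',np.vstack([np.hstack([im[200:480,:],cv2.resize(b[140:240,240:280],(112,280)) ]),cv2.resize(np.hstack([a[160:270,200:340],b[160:270,220:360]]),(752,296))]))"
```

```text
time_s: 11.1
position: [0.4373, 0.0786, 0.1118]
eef_rot: [[-0.168, 0.986, 0.0], [0.986, 0.168, 0.0], [0.0, 0.0, -1.0]]
force: [-0.6, 0.7, 0.2]
gripper_width: 0.0768
grip_force: 0.0
[0.4372 0.0791 0.1118]
```

View pics/c7.png

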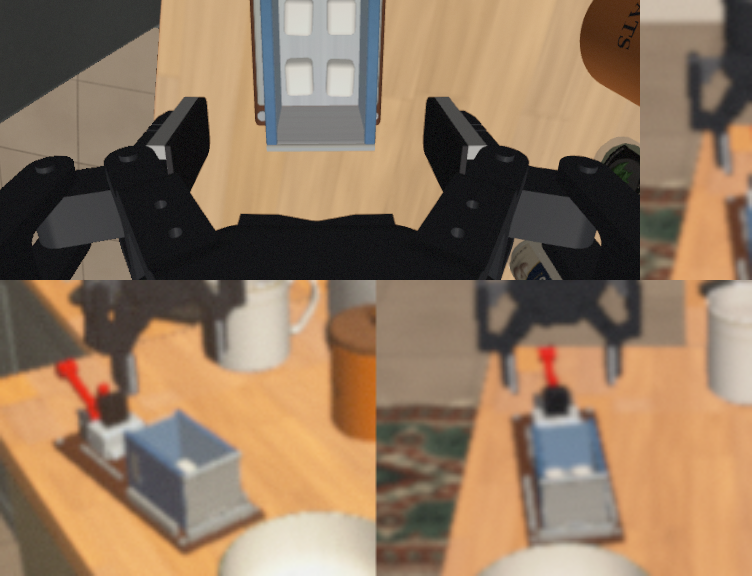

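Gate is back, lever laid back, caddy (centre col 321) is centred between the fingers (210/425). Descend and grip.

```bash
python3 -m handwheel '[[[0,1,35,0,0,0],[0,1,65,0,0,0],[0,1,80,0,0,0],[0,1,84,0,0,0],[0,1,84,0,0,0],[0,1,84,0,0,0]]]' 0.9
python3 -m handwheel '[[[0,0,0,0,0,0],[0,0,0,0,0,0],[0,0,0,0,0,0],[0,0,0,0,0,0],[0,0,0,0,0,0],[0,0,0,0,0,0]]]' 0 45
python3 -m handwheel '[[[0,0,-5,0,0,0],[0,0,-15,0,0,0],[0,0,-30,0,0,0],[0,0,-50,0,0,0],[0,0,-70,0,0,0],[0,0,-90,0,0,0],[0,0,-110,0,0,0],[0,0,-130,0,0,0],[0,0,-130,0,0,0],[0,0,-130,0,0,0]]]'
python3 -c "
from h import *
a,S=grab('scene','s8');b,D=grab('side','e8')
for n,cc,im in(('scene',S,a),('side',D,b)):
    hsv=cv2.cvtColor(im,40); m=((hsv[...,1]<60)&(hsv[...,2]>120)).astype(np.uint8); r=np.zeros_like(m)
    if n=='scene': r[245:310,278:362]=1
    else: r[255:318,250:330]=1
    cs,_=cv2.findContours(m*r,0,1); k=cv2.convexHull(max(cs,key=cv2.contourArea))
    print(n,cv2.fitEllipse(np.array([onz(cc,*p[0],.077)[:2] for p in k]).astype(np.float32)))
"
```

```text
time_s: 11.75
position: [0.4386, 0.079, 0.0284]
eef_rot: [[-0.169, 0.986, 0.001], [0.986, 0.169, 0.0], [0.0, 0.001, -1.0]]
force: [-0.2, 0.2, 0.9]
gripper_width: 0.0771
grip_force: 0.0
time_s: 12.25
position: [0.4392, 0.0788, 0.029]
eef_rot: [[-0.169, 0.986, 0.002], [0.986, 0.169, 0.001], [0.0, 0.002, -1.0]]
force: [-2.3, 1.4, 9.9]
gripper_width: 0.057
grip_force: 46.9
time_s: 13.08
position: [0.4388, 0.0786, 0.1586]
eef_rot: [[-0.168, 0.986, 0.002], [0.986, 0.168, 0.0], [0.0, 0.002, -1.0]]
force: [-0.1, -0.4, -3.3]
gripper_width: 0.0573
grip_force: 49.4
scene ((0.4477679133415222, -0.14959830045700073), (0.14309005439281464, 0.14644812047481537), 165.82554626464844)
side ((0.4476589560508728, -0.15037846565246582), (0.1412898153066635, 0.1607208400964737), 9.51458740234375)
```

View pics/s8.png

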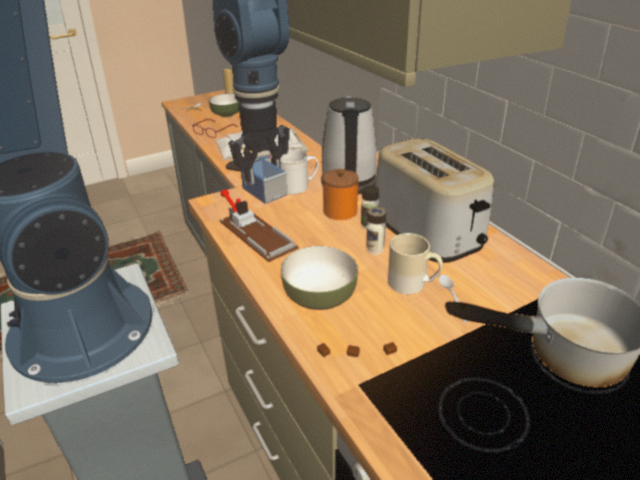

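Caddy held level at (265,178), dock empty, bowl unmoved at (0.448,−0.150). Carry over the bowl.

```bash
python3 -m handwheel '[[[-6,-1,0,0,0,0],[-18,-3,0,0,0,0],[-35,-6,0,0,0,0],[-54,-9,0,0,0,0],[-74,-12,0,0,0,0],[-94,-15,0,0,0,0],[-114,-18,0,0,0,0],[-134,-21,0,0,0,0],[-152,-24,0,0,0,0],[-168,-27,0,0,0,0],[-179,-29,0,0,0,0],[-184,-30,0,0,0,0]]]'
python3 -m handwheel '[[[0,0,3,0,0,0],[0,0,9,0,0,0],[0,0,9,0,0,0],[0,0,9,0,3,0],[0,0,9,0,7,0],[0,0,9,0,11,0],[0,0,9,0,15,0],[0,0,9,0,18,0],[0,0,9,0,21,0],[0,0,9,0,24,0],[0,0,9,0,27,0],[0,0,9,0,30,0]]]'
```

```text
time_s: 14.18
position: [0.439, -0.1093, 0.157]
eef_rot: [[-0.167, 0.986, -0.001], [0.986, 0.167, 0.0], [0.0, -0.001, -1.0]]
force: [0.1, 0.4, -3.3]
gripper_width: 0.0571
grip_force: 49.4
time_s: 15.18
position: [0.4398, -0.1074, 0.1486]
eef_rot: [[-0.147, 0.986, -0.085], [0.852, 0.169, 0.495], [0.502, 0.0, -0.865]]
force: [-0.7, 0.4, -3.4]
gripper_width: 0.0574
grip_force: 49.4
```

```bash
python3 -m handwheel '[[[0,0,0,0,3,0],[0,0,0,0,6,0],[0,0,0,0,9,0],[0,0,0,0,12,0],[0,0,0,0,15,0],[0,0,0,0,18,0],[0,0,0,0,20,0],[0,0,0,0,20,0],[0,0,0,0,20,0],[0,0,0,0,20,0],[0,0,0,0,20,0],[0,0,0,0,20,0]]]'
python3 -c "
from h import *
a,S=grab('scene','s9');b,D=grab('side','e9')
f=lambda x:cv2.resize(x,None,fx=3,fy=3,interpolation=2)
cv2.imwrite('pics/c9.png',f(np.hstack([a[150:340,260:390],b[150:340,225:355]])))"
```

```text
time_s: 16.18
position: [0.4397, -0.1077, 0.1491]
eef_rot: [[-0.11, 0.986, -0.129], [0.635, 0.169, 0.754], [0.765, 0.001, -0.644]]
force: [1.1, -0.0, -1.7]
gripper_width: 0.0573
grip_force: 49.6
```

View pics/c9.png

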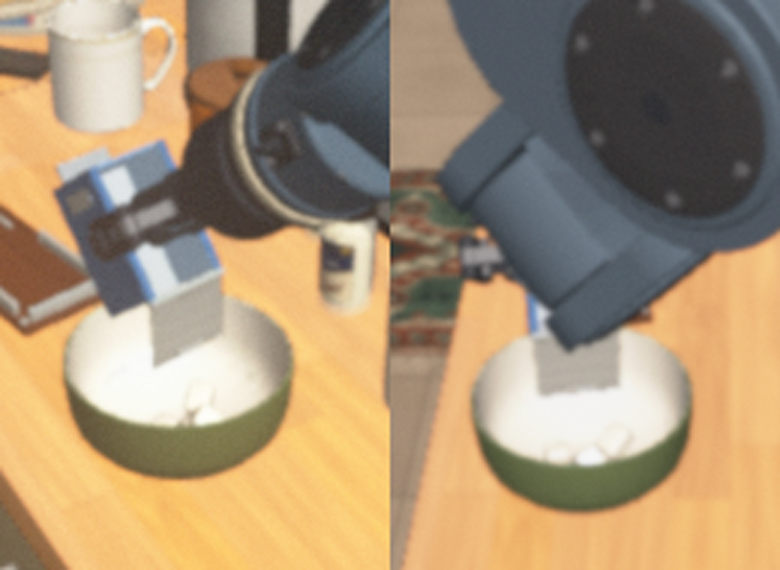

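Flap open, lumps in the bowl (at crop (200,400); side shows three or more). Tip slightly further, hold, then level up.

```bash
python3 -m handwheel '[[[0,0,0,0,2,0],[0,0,0,0,3,0],[0,0,0,0,3,0],[0,0,0,0,3,0],[0,0,0,0,3,0],[0,0,0,0,3,0],[0,0,0,0,3,0],[0,0,0,0,3,0],[0,0,0,0,3,0]]]'
python3 -m handwheel '[[[0,0,0,0,-3,0],[0,0,0,0,-8,0],[0,0,0,0,-13,0],[0,0,0,0,-18,0],[0,0,0,0,-23,0],[0,0,0,0,-28,0],[0,0,0,0,-33,0],[0,0,0,0,-38,0],[0,0,0,0,-43,0],[0,0,0,0,-48,0],[0,0,0,0,-53,0],[0,0,0,0,-53,0]]]'
python3 -m handwheel '[[[5,1,-9,0,0,0],[15,3,-9,0,0,0],[30,5,-9,0,0,0],[50,8,-9,0,0,0],[70,11,-9,0,0,0],[90,15,-9,0,0,0],[110,18,-9,0,0,0],[130,21,-9,0,0,0],[150,24,-9,0,0,0],[168,27,-9,0,0,0],[180,29,-9,0,0,0],[185,30,-9,0,0,0]]]'
python3 -m handwheel '[[[0,0,0,0,0,0],[0,0,0,0,0,0],[0,0,0,0,0,0]]]'
python3 -c "
from h import *
a,S=grab('scene','s10');b,D=grab('side','e10');c,_=grab('wrist','w10');print(go(W(0,0,0)))
f=lambda x:cv2.resize(x,None,fx=3,fy=3,interpolation=2)
cv2.imwrite('pics/c10.png',np.vstack([f(np.hstack([a[245:315,275:365],b[250:320,245:335]]))[:,:540],cv2.resize(c[240:480,100:540],(540,295))]))"
```

```text
time_s: 17.03
position: [0.4396, -0.108, 0.1487]
eef_rot: [[-0.102, 0.986, -0.134], [0.593, 0.169, 0.787], [0.798, 0.0, -0.602]]
force: [-0.7, -0.4, -3.4]
gripper_width: 0.0576
grip_force: 49.6
time_s: 18.03
position: [0.4392, -0.1065, 0.1494]
eef_rot: [[-0.171, 0.985, 0.002], [0.985, 0.171, -0.004], [-0.005, 0.002, -1.0]]
force: [0.7, -0.3, -2.3]
gripper_width: 0.0572
grip_force: 49.5
time_s: 19.03
position: [0.438, 0.0809, 0.1575]
eef_rot: [[-0.169, 0.986, -0.002], [0.986, 0.169, 0.002], [0.002, -0.001, -1.0]]
force: [-0.1, -0.8, -2.1]
gripper_width: 0.0573
grip_force: 49.6
time_s: 19.28
position: [0.438, 0.0788, 0.1575]
eef_rot: [[-0.168, 0.986, -0.001], [0.986, 0.168, 0.0], [0.0, -0.001, -1.0]]
force: [-0.1, 0.8, -3.1]
gripper_width: 0.0573
grip_force: 49.6
[  0.3557  -0.227  151.6224]
```

View pics/c10.png

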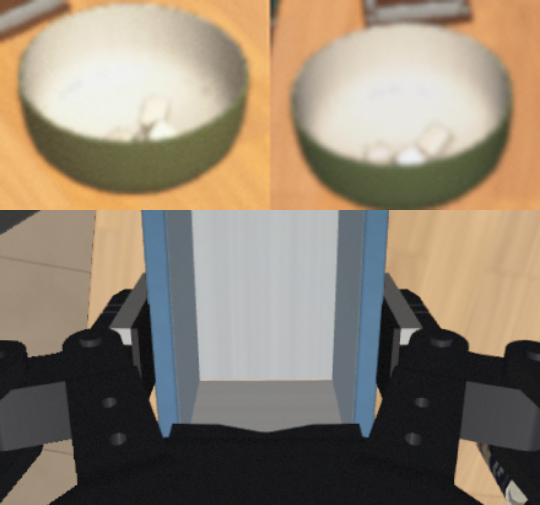

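Caddy is empty (clean floor visible in wrist view), lumps in the bowl. Lower back into the dock.

```bash
python3 -m handwheel '[[[0,1,15,0,0,0],[0,1,40,0,0,0],[0,1,65,0,0,0],[0,1,85,0,0,0],[0,1,100,0,0,0],[0,1,108,0,0,0],[0,1,114,0,0,0],[0,1,119,0,0,0],[0,1,123,0,0,0],[0,1,126,0,0,0],[0,1,128,0,0,0],[0,1,129,0,0,0]]]'
python3 -m handwheel '[[[0,0,0,0,0,0],[0,0,0,0,0,0],[0,0,0,0,0,0]]]'
```

```text
time_s: 20.43
position: [0.4392, 0.0796, 0.0289]
eef_rot: [[-0.168, 0.986, 0.001], [0.986, 0.168, 0.0], [-0.0, 0.001, -1.0]]
force: [-12.5, -2.2, 33.2]
gripper_width: 0.0574
grip_force: 53.9
time_s: 20.68
position: [0.4392, 0.0797, 0.029]
eef_rot: [[-0.168, 0.986, 0.001], [0.986, 0.168, 0.0], [-0.0, 0.001, -1.0]]
force: [-3.5, -0.3, 7.3]
gripper_width: 0.0574
grip_force: 50.6
```

Seated at the original height. Release, rise, and look from above.

```bash
python3 -m handwheel '[[[0,0,0,0,0,0],[0,0,0,0,0,0],[0,0,0,0,0,0],[0,0,-30,0,0,0],[0,0,-65,0,0,0],[0,0,-100,0,0,0],[30,0,-100,0,0,0],[60,0,-100,0,0,0],[60,0,-100,0,0,0],[60,0,-100,0,0,0],[60,0,-100,0,0,0]]]' 0.9
python3 -c "
from h import *
c,k=grab('wrist','w11');a,S=grab('scene','s11');b,D=grab('side','e11')
print([proj(k,W(*p)) for p in((107,0,73),(-45,29,65),(-45,-29,65),(45,29,65),(45,-29,65))],robot.get_state()['position'])
f=lambda x:cv2.resize(x,None,fx=4,fy=3,interpolation=2)
cv2.imwrite('pics/c11.png',np.vstack([f(np.hstack([a[170:260,210:300],b[170:260,245:335]]))[:,:720],cv2.resize(c[150:480,160:480],(720,330))]))"
```

```text
time_s: 21.6
position: [0.4288, 0.1386, 0.1285]
eef_rot: [[-0.169, 0.986, -0.0], [0.986, 0.169, -0.0], [-0.0, -0.0, -1.0]]
force: [-0.2, 1.2, 0.1]
gripper_width: 0.0769
grip_force: 0.0
[array([315.4154, 167.3412]), array([268.5744, 416.0325]), array([362.3064, 416.0848]), array([262.8885, 279.7481]), array([367.9852, 279.7971])] [0.4289 0.1381 0.1285]
```

View pics/c11.png

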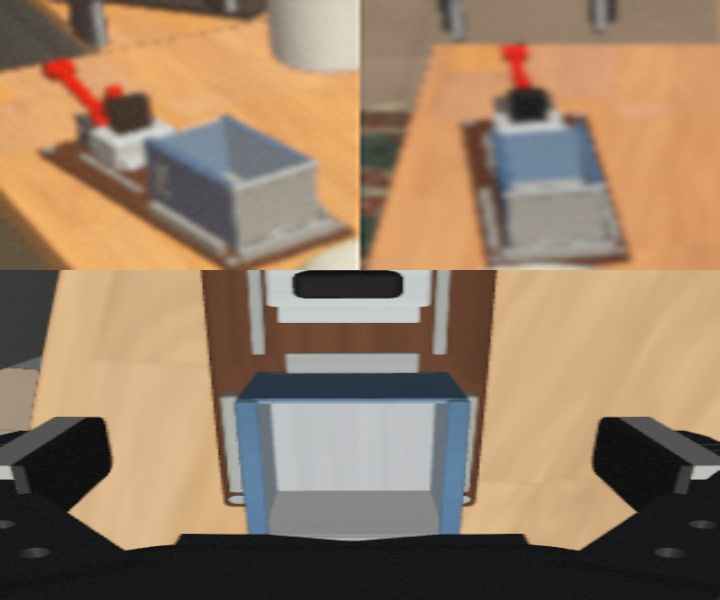

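Caddy sits level in the dock, gate back and clear. Regrip the tab and push the gate home.

```bash
python3 -m handwheel '[[[25,-1,0,0,0,0],[47,-1,10,0,0,0],[47,-1,40,0,0,0],[47,-1,70,0,0,0],[47,-1,80,0,0,0],[47,-1,80,0,0,0]]]' 0.55
python3 -m handwheel '[[[0,0,0,0,0,0],[0,0,0,0,0,0],[0,0,0,0,0,0],[0,0,0,0,0,0],[0,0,0,0,0,0],[0,0,0,0,0,0]]]' 0 30
python3 -m handwheel '[[[-5,0,0,0,0,0],[-10,0,0,0,0,0],[-15,0,0,0,0,0],[-20,0,0,0,0,0],[-24,0,0,0,0,0],[-27,0,0,0,0,0],[-29,0,0,0,0,0],[-31,0,0,0,0,0],[-32,0,0,0,0,0],[-32,0,0,0,0,0],[-32,0,0,0,0,0]]]'
```

```text
time_s: 22.25
position: [0.4183, 0.1836, 0.0462]
eef_rot: [[-0.168, 0.986, -0.004], [0.986, 0.168, -0.002], [-0.001, -0.004, -1.0]]
force: [0.1, -0.2, -0.2]
gripper_width: 0.0469
grip_force: 0.0
time_s: 22.75
position: [0.4201, 0.1847, 0.0497]
eef_rot: [[-0.168, 0.986, 0.001], [0.986, 0.168, 0.0], [0.0, 0.001, -1.0]]
force: [-5.0, -2.2, 2.1]
gripper_width: 0.0247
grip_force: 29.3
time_s: 23.67
position: [0.4253, 0.1546, 0.0497]
eef_rot: [[-0.169, 0.986, -0.0], [0.986, 0.169, 0.003], [0.003, 0.001, -1.0]]
force: [-7.2, 10.5, 1.2]
gripper_width: 0.0247
grip_force: 29.5
```

Gate hits home (30.5 mm travel). Now the lever back.

```bash
python3 -m handwheel '[[[1,0,0,0,0,0],[1,0,0,0,0,0],[1,0,0,0,0,0],[1,0,-40,0,0,0],[1,0,-80,0,0,0],[40,0,-80,0,0,0],[80,0,-80,0,0,0],[122,0,-80,0,0,0],[122,0,-50,0,0,0],[122,0,-15,0,0,0],[122,0,15,0,0,0],[122,0,24,0,0,0]]]' 0.5
python3 -m handwheel '[[[0,0,0,0,0,0],[0,0,0,0,0,0]]]'
python3 -m handwheel '[[[0,0,0,0,0,0],[0,0,0,0,0,0],[0,0,0,0,0,0],[0,0,0,0,0,0],[0,0,0,0,0,0],[0,0,0,0,0,0]]]' 0 30
```

```text
time_s: 24.67
position: [0.403, 0.2725, 0.0213]
eef_rot: [[-0.169, 0.986, -0.003], [0.986, 0.169, -0.003], [-0.002, -0.004, -1.0]]
force: [-1.5, -0.6, -0.5]
gripper_width: 0.0427
grip_force: 0.0
time_s: 24.83
position: [0.4053, 0.2737, 0.0257]
eef_rot: [[-0.168, 0.986, 0.001], [0.986, 0.168, 0.0], [0.0, 0.001, -1.0]]
force: [0.3, -0.2, 0.5]
gripper_width: 0.0427
grip_force: 0.0
time_s: 25.33
position: [0.4049, 0.2744, 0.0259]
eef_rot: [[-0.169, 0.986, 0.0], [0.986, 0.169, 0.002], [0.002, 0.001, -1.0]]
force: [-5.8, 3.5, 5.5]
gripper_width: 0.0176
grip_force: 32.0
```

Gripped. Reverse the arc.

```bash
python3 -m handwheel '[[[-2,0,-6,0,0,0],[-4.4,0,-11.2,0,0,0],[-7.4,0,-16.4,0,0,0],[-11,0,-21.3,0,0,0],[-15,0,-26,0,0,0],[-19.4,0,-30,0,0,0],[-24,0,-33.5,0,0,0],[-29,0,-36.5,0,0,0],[-34.5,0,-39.3,0,0,0],[-40,0,-41.4,0,0,0],[-46,0,-42.9,0,0,0],[-52,0,-43.7,0,0,0]]]'
python3 -m handwheel '[[[-4,0,0,0,0,0],[-7,0,0,0,0,0],[-8,0,0,0,0,0],[-8,0,0,0,0,0],[-8,0,0,0,0,0]]]'
python3 -m handwheel '[[[1,0,0,0,0,0],[1,0,0,0,0,0],[1,0,0,0,0,0],[1,0,-40,0,0,0],[1,0,-80,0,0,0],[-39,0,-110,0,0,0],[-80,0,-130,0,0,0],[-110,0,-130,0,0,0],[-110,0,-130,0,0,0],[-110,0,-130,0,0,0]]]' 0.5
python3 -c "
from h import *
c,k=grab('wrist','w12');a,S=grab('scene','s12');b,D=grab('side','e12')
print([proj(k,W(*p)) for p in((138,0,88),(77,0,73))],robot.get_state()['position'])
f=lambda x:cv2.resize(x,None,fx=4,fy=3,interpolation=2)
cv2.imwrite('pics/c12.png',np.vstack([f(np.hstack([a[170:260,210:300],b[170:260,245:335]]))[:,:720],cv2.resize(c[100:430,160:480],(720,330))]))"
```

```text
time_s: 26.33
position: [0.4137, 0.2223, 0.0688]
eef_rot: [[-0.169, 0.986, 0.0], [0.986, 0.169, 0.001], [0.001, 0.0, -1.0]]
force: [-5.4, 4.0, -2.3]
gripper_width: 0.0172
grip_force: 29.7
time_s: 26.75
position: [0.4151, 0.2145, 0.0689]
eef_rot: [[-0.168, 0.986, 0.0], [0.986, 0.168, 0.001], [0.001, 0.001, -1.0]]
force: [-7.1, 1.7, 3.6]
gripper_width: 0.0172
grip_force: 30.5
time_s: 27.58
position: [0.4343, 0.1043, 0.199]
eef_rot: [[-0.165, 0.986, 0.002], [0.986, 0.165, 0.0], [-0.0, 0.002, -1.0]]
force: [-0.1, -0.0, 0.0]
gripper_width: 0.0425
grip_force: 0.0
[array([314.8085,  48.9438]), array([315.2643, 151.0085])] [0.4333 0.1066 0.198 ]
```

View pics/c12.png

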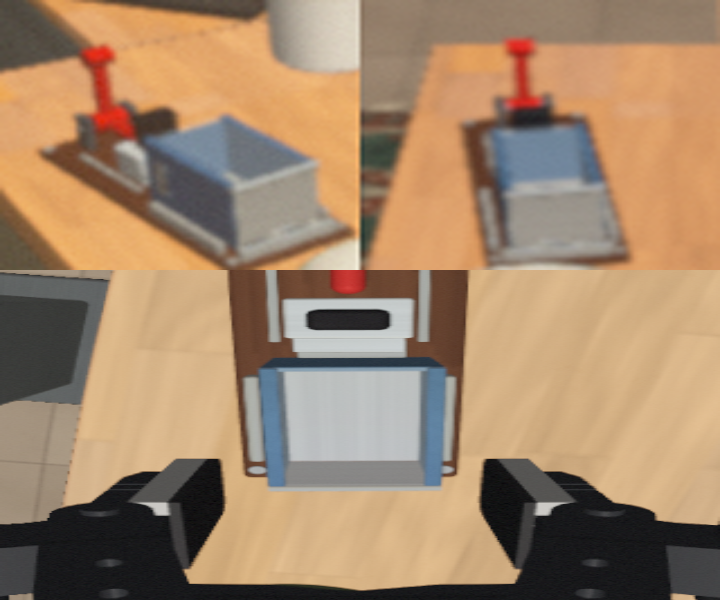

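Dock looks as at the start (knob at scene ≈(234,188), gate lip over the flange, caddy level and empty). I have now used up — in fact exceeded by two — my picture-viewing allowance, so from here I work numerically. Go over the strays.

```bash
python3 -m handwheel '[[[-38,-7,0,0,0,0],[-76,-14,0,0,0,0],[-115,-21,0,0,0,0],[-154,-28,0,0,0,0],[-193,-35,0,0,0,0],[-232,-42,0,0,0,0],[-270,-49,0,0,0,0],[-308,-55,0,0,0,0],[-346,-61,0,0,0,0],[-384,-67,0,0,0,0],[-422,-75,0,0,0,0],[-460,-82,0,0,0,0]]]' 0.5
python3 -m handwheel '[[[-15,-2,0,0,0,0],[-30,-4,0,0,0,0],[-30,-4,0,0,0,0],[-30,-4,0,0,0,0],[-30,-4,0,0,0,0]]]'
cat > st.py <<'E'
from h import *
import sys
im,k=grab('wrist',sys.argv[1]); st=robot.get_state(); R=np.array(st['eef_rot']); print(st['time_s'],st['position'])
hsv=cv2.cvtColor(im,40).astype(int)
print([proj(k,p+(.008,)) for p in((.381,-.286),(.425,-.317),(.486,-.342))])
m=((hsv[...,2]<110)).astype(np.uint8); m[330:]=0
for c in cv2.findContours(m,0,1)[0]:
    A=cv2.contourArea(c)
    if not 60<A<6000: continue
    q=np.array([onz(k,*p[0],.010)[:2] for p in c]).astype(np.float32); (x,y),(w,h),a=cv2.minAreaRect(q)
    if max(w,h)>.045: continue
    col=cv2.mean(hsv.astype(np.uint8),cv2.drawContours(np.zeros_like(m),[c],-1,1,-1))[:3]
    u=np.array([np.cos(np.radians(a)),np.sin(np.radians(a))]); L=u if w>h else np.array([-u[1],u[0]])
    t=R[:2,:2].T@L; print("ctr",round(x,4),round(y,4),"size",round(w,4),round(h,4),"long axis in tool deg",round(np.degrees(np.arctan2(t[1],t[0]))%180,1),"hsv",np.round(col),"px",c.mean((0,1)),"shift",R.T@(np.array([x,y,0])-np.array(st['position']))*1e3)
E
python3 st.py w13
```

```text
time_s: 28.73
position: [0.4305, -0.3619, 0.1977]
eef_rot: [[-0.171, 0.985, -0.0], [0.985, 0.171, 0.0], [0.001, -0.0, -1.0]]
force: [0.0, -0.0, 0.8]
gripper_width: 0.0428
grip_force: 0.0
time_s: 29.15
position: [0.4318, -0.3901, 0.1979]
eef_rot: [[-0.17, 0.985, -0.0], [0.985, 0.17, 0.001], [0.001, -0.0, -1.0]]
force: [0.3, 0.5, 0.8]
gripper_width: 0.0424
grip_force: 0.0
29.2 [ 0.4318 -0.3901  0.1982]
[array([275.7992,  71.0421]), array([324.2723, 120.4692]), array([392.1881, 164.705 ])]
ctr 0.3147 -0.2549 size 0.0312 0.0237 long axis in tool deg 92.1 hsv [43.  9. 81.] px [200.541   11.3689] shift [152.9905 -92.3413 198.2611]
```

```bash
python3 -c "
from h import *
im=cv2.imread('pics/w13.png');h=cv2.cvtColor(im,40)
for u,v in((276,71),(324,120),(392,165)):
  p=h[v-30:v+31:6,u-30:u+31:6]; print(p[...,2]);print(h[v,u])
"
```

```text
[[241 239 237 237 241 239 238 242 239 247 245]
 [241 238 238 236 241 238 238 242 237 246 246]
 [242 237 237 237 242 238 238 240 237 246 247]
 [242 235 237 237 137 138 134 235 239 246 247]
 [241 234 236 239 144 147 149 114 240 244 245]
 [240 234 236 240 145 148 148 182 241 246 244]
 [238 235 238 240 146 147 147 235 242 245 243]
 [236 236 239 242 139 139 141 236 243 245 242]
 [234 237 238 241 237 236 234 239 245 245 241]
 [234 238 239 240 238 235 231 238 246 245 240]
 [234 239 241 239 240 234 229 235 243 243 240]]
[ 12 152 148]
[[244 246 241 242 238 245 245 237 237 125 146]
 [245 245 240 243 240 246 246 236 235 124 146]
 [239 239 240 242 241 246 246 236 237 237 138]
 [239 236 232 239 236 234 238 236 237 238 155]
 [238 235 234 243 241 238 236 237 237 239 239]
 [238 235 235 243 241 238 235 237 236 239 238]
 [237 234 238 243 241 238 235 236 237 239 238]
 [237 234 239 243 240 238 236 236 237 239 237]
 [237 235 241 244 240 237 237 235 238 237 241]
 [237 236 241 244 240 236 238 235 238 235 242]
 [237 238 242 244 242 235 237 236 237 236 244]]
[ 17  83 238]
[[241 246 242 238 242 240 242 242 244 241 239]
 [241 246 238 236 242 241 241 245 241 242 238]
 [241 245 235 236 241 242 239 245 242 242 240]
 [241 243 236 237 100 243 238 244 243 240 243]
 [241 241 235  81 146 145 134 102 244 242 244]
 [240 239 234  97 150 147 144 138 246 245 243]
 [241 238 234 126 152 149 144 144 247 248 243]
 [240 234 236 250 249 240 127 249 246 247 243]
 [240 233 239 250 248 242 248 250 246 245 243]
 [240 230 242 248 245 243 251 249 248 245 245]
 [239 233 244 245 243 243 251 247 247 244 248]]
[ 11 154 147]
```

Strays are brown at V≈145; the middle one appears to have been nudged. Re-threshold.

```bash
sed -i "s/(hsv\[...,2\]<110)/(hsv[...,2]<180)\&(hsv[...,1]>110)/" st.py; sed -i "s/,\.010)\[:2\]/,.012)[:2]/" st.py; python3 st.py w14
```

```text
29.25 [ 0.4317 -0.3902  0.1984]
[array([275.8364,  70.9959]), array([324.28  , 120.4007]), array([392.1496, 164.6137])]
ctr 0.4851 -0.3422 size 0.0167 0.0233 long axis in tool deg 104.7 hsv [ 12. 153. 136.] px [391.8193 164.8795] shift [ 38.147   60.7631 198.3619]
ctr 0.4486 -0.2941 size 0.0177 0.0221 long axis in tool deg 143.0 hsv [ 12. 153. 137.] px [359.2237  95.9211] shift [ 91.8158  33.0072 198.3704]
ctr 0.3824 -0.2864 size 0.0171 0.0224 long axis in tool deg 1.2 hsv [ 12. 154. 136.] px [276.7692  71.2967] shift [110.5921 -30.9762 198.3744]
```

All three found with right sizes (≈17×22 mm). Start with the one at (0.485,−0.342), gripping its long side (turn +15°).

```bash
python3 -m handwheel '[[[19,30,30,0,0,7],[38,61,60,0,0,14.7],[38,61,100,0,0,14.7],[38,61,140,0,0,14.7],[38,61,165,0,0,14.7],[38,61,180,0,0,14.7],[38,61,188,0,0,14.7],[38,61,192,0,0,14.7],[38,61,195,0,0,14.7],[38,61,195,0,0,14.7]]]' 0.5
python3 -m handwheel '[[[0,0,0,0,0,0],[0,0,0,0,0,0],[0,0,0,0,0,0],[0,0,0,0,0,0],[0,0,0,0,0,0]]]' 0 20
```

```text
time_s: 30.08
position: [0.4855, -0.3439, 0.0041]
eef_rot: [[0.087, 0.996, 0.001], [0.996, -0.087, -0.001], [-0.001, 0.001, -1.0]]
force: [-0.6, 0.2, -0.3]
gripper_width: 0.0428
grip_force: 0.0
time_s: 30.5
position: [0.4856, -0.3441, 0.0045]
eef_rot: [[0.087, 0.996, 0.002], [0.996, -0.087, -0.001], [-0.001, 0.002, -1.0]]
force: [-1.8, 0.3, 7.1]
gripper_width: 0.0206
grip_force: 19.4
```

Gripped (20.6 mm). Carry to the bowl.

```bash
python3 -m handwheel '[[[0,0,-20,0,0,0],[0,0,-60,0,0,0],[0,0,-100,0,0,0],[20,-6,-130,0,0,0],[50,-14,-130,0,0,0],[80,-23,-130,0,0,0],[110,-32,-130,0,0,0],[140,-40,-130,0,0,0],[170,-49,-130,0,0,0],[190,-54,-110,0,0,0],[190,-54,-80,0,0,0],[190,-54,-65,0,0,0]]]'
python3 -m handwheel '[[[0,0,0,0,0,0],[0,0,0,0,0,0]]]'
python3 -m handwheel '[[[0,0,0,0,0,0],[0,0,0,0,0,0],[0,0,0,0,0,0],[0,0,-30,0,0,0],[0,0,-70,0,0,0],[-40,5,-110,0,0,0],[-80,10,-130,0,0,0],[-120,15,-130,0,0,0],[-160,20,-130,0,0,0],[-200,25,-130,0,0,0],[-235,30,-130,0,0,0],[-235,30,-130,0,0,0]]]' 0.5
python3 -m handwheel '[[[0,0,0,0,0,0],[0,0,0,0,0,0]]]'
python3 st.py w15; python3 -c "
from h import *
for n in('scene','side'):
    im,cc=grab(n,n+'15'); hsv=cv2.cvtColor(im,40); m=((hsv[...,1]<60)&(hsv[...,2]>120)).astype(np.uint8); r=np.zeros_like(m)
    if n=='scene': r[225:330,250:365]=1
    else: r[235:338,225:350]=1
    cs,_=cv2.findContours(m*r,0,1); k=cv2.convexHull(max(cs,key=cv2.contourArea))
    print(n,cv2.fitEllipse(np.array([onz(cc,*p[0],.077)[:2] for p in k]).astype(np.float32)))
"
```

```text
time_s: 31.5
position: [0.4471, -0.1484, 0.067]
eef_rot: [[0.085, 0.996, -0.0], [0.996, -0.085, 0.0], [0.0, -0.0, -1.0]]
force: [-1.5, -0.8, -0.8]
gripper_width: 0.0207
grip_force: 19.7
time_s: 31.67
position: [0.4476, -0.1497, 0.0687]
eef_rot: [[0.087, 0.996, -0.0], [0.996, -0.087, 0.0], [0.0, -0.0, -1.0]]
force: [0.2, 0.0, 0.5]
gripper_width: 0.0208
grip_force: 19.7
time_s: 32.67
position: [0.4564, -0.3921, 0.198]
eef_rot: [[0.091, 0.996, 0.0], [0.996, -0.091, -0.002], [-0.002, 0.0, -1.0]]
force: [0.5, -0.5, -0.2]
gripper_width: 0.0429
grip_force: 0.0
time_s: 32.83
position: [0.4569, -0.3865, 0.1984]
eef_rot: [[0.088, 0.996, 0.0], [0.996, -0.088, 0.0], [0.0, 0.0, -1.0]]
force: [0.1, 0.6, 0.4]
gripper_width: 0.0426
grip_force: 0.0
32.8833 [ 0.4571 -0.3858  0.1986]
[array([210.6841,  94.9093]), array([269.6656, 128.8456]), array([347.5483, 153.2762])]
ctr 0.4492 -0.2938 size 0.0168 0.0222 long axis in tool deg 128.3 hsv [ 12. 153. 139.] px [296.32    95.6933] shift [ 90.9488 -15.9865 198.6072]
ctr 0.3828 -0.2866 size 0.0183 0.0227 long axis in tool deg 168.3 hsv [ 12. 155. 132.] px [211.7191  94.8315] shift [ 92.3716 -82.7272 198.5967]
scene ((0.4477459192276001, -0.14944671094417572), (0.14293408393859863, 0.14714105427265167), 165.42184448242188)
side ((0.43373602628707886, -0.20377783477306366), (0.055926691740751266, 0.13290351629257202), 22.998292922973633)
```

First is dropped in; bowl unmoved. Next: (0.449,−0.294), turn +38°.

```bash
python3 -m handwheel '[[[30,-5,30,0,0,7],[60,-11,60,0,0,14],[91,-16,90,0,0,21],[91,-16,120,0,0,28],[91,-16,150,0,0,35],[91,-16,170,0,0,38.3],[91,-16,182,0,0,38.3],[91,-16,190,0,0,38.3],[91,-16,195,0,0,38.3],[91,-16,195,0,0,38.3],[91,-16,195,0,0,38.3]]]' 0.5
python3 -m handwheel '[[[0,0,0,0,0,0],[0,0,0,0,0,0],[0,0,0,0,0,0],[0,0,0,0,0,0],[0,0,0,0,0,0]]]' 0 20
python3 -c "
from h import *
st=robot.get_state();R=np.array(st['eef_rot']);print(R.T@(np.array([.4478,-.150,.07])-np.array(st['position']))*1e3)"
```

```text
time_s: 33.9
position: [0.4495, -0.2944, 0.004]
eef_rot: [[0.685, 0.728, 0.001], [0.728, -0.685, -0.0], [0.0, 0.001, -1.0]]
force: [1.5, 0.2, 0.2]
gripper_width: 0.0427
grip_force: 0.0
time_s: 34.32
position: [0.4497, -0.2947, 0.0042]
eef_rot: [[0.686, 0.728, 0.001], [0.728, -0.686, -0.001], [0.0, 0.001, -1.0]]
force: [-0.8, 0.8, 7.1]
gripper_width: 0.0209
grip_force: 19.5
[ 104.078  -100.5204  -65.8888]
```

```bash
python3 -m handwheel '[[[0,0,-20,0,0,0],[0,0,-60,0,0,0],[0,0,-100,0,0,0],[10,-10,-130,0,0,0],[30,-29,-130,0,0,0],[50,-48,-130,0,0,0],[70,-67,-130,0,0,0],[90,-86,-130,0,0,0],[104,-100,-120,0,0,0],[104,-100,-95,0,0,0],[104,-100,-70,0,0,0],[104,-100,-65,0,0,0]]]'
python3 -m handwheel '[[[0,0,0,0,0,0],[0,0,0,0,0,0]]]'
python3 -m handwheel '[[[0,0,0,0,0,0],[0,0,0,0,0,0],[0,0,0,0,0,0],[0,0,-30,0,0,0],[0,0,-70,0,0,0],[-25,15,-100,0,0,-6],[-55,33,-130,0,0,-12],[-85,52,-130,0,0,-19],[-115,71,-130,0,0,-26],[-145,89,-130,0,0,-33],[-175,108,-130,0,0,-40],[-204,126,-130,0,0,-43]]]' 0.5
python3 -m handwheel '[[[0,0,0,0,0,0],[0,0,0,0,0,0],[0,0,0,0,0,0]]]'
python3 st.py w16
```

```text
time_s: 35.32
position: [0.4461, -0.1492, 0.0658]
eef_rot: [[0.685, 0.728, -0.003], [0.728, -0.685, 0.001], [-0.001, -0.003, -1.0]]
force: [-0.9, 0.5, -1.3]
gripper_width: 0.021
grip_force: 19.7
time_s: 35.48
position: [0.4479, -0.1504, 0.0693]
eef_rot: [[0.686, 0.728, 0.0], [0.728, -0.686, -0.0], [0.0, 0.0, -1.0]]
force: [0.1, 0.1, 1.0]
gripper_width: 0.0207
grip_force: 19.7
time_s: 36.48
position: [0.3988, -0.387, 0.199]
eef_rot: [[-0.001, 1.0, 0.001], [1.0, 0.001, -0.001], [-0.001, 0.001, -1.0]]
force: [1.4, 0.4, 0.8]
gripper_width: 0.0429
grip_force: 0.0
time_s: 36.73
position: [0.3994, -0.3847, 0.1985]
eef_rot: [[0.007, 1.0, 0.0], [1.0, -0.007, 0.0], [0.0, 0.0, -1.0]]
force: [-0.5, 0.2, -0.4]
gripper_width: 0.0427
grip_force: 0.0
36.7833 [ 0.3996 -0.3843  0.1986]
[array([292.7081,  87.26  ]), array([348.1466, 126.9311]), array([421.962 , 158.2455])]
ctr 0.3817 -0.2866 size 0.0168 0.0223 long axis in tool deg 175.0 hsv [ 12. 153. 139.] px [293.3146  87.3258] shift [ 97.5989 -18.502  198.5847]
```

```bash
python3 -m handwheel '[[[30,-6,30,0,0,-5],[65,-12,60,0,0,-5],[97,-18,90,0,0,-5],[97,-18,120,0,0,-5],[97,-18,150,0,0,-5],[97,-18,170,0,0,-5],[97,-18,182,0,0,-5],[97,-18,190,0,0,-5],[97,-18,195,0,0,-5],[97,-18,195,0,0,-5],[97,-18,195,0,0,-5]]]' 0.5
python3 -m handwheel '[[[0,0,0,0,0,0],[0,0,0,0,0,0],[0,0,0,0,0,0],[0,0,0,0,0,0],[0,0,0,0,0,0]]]' 0 20
python3 -c "
from h import *
st=robot.get_state();R=np.array(st['eef_rot']);print(R.T@(np.array([.4478,-.150,.07])-np.array(st['position']))*1e3)"
```

```text
time_s: 37.7
position: [0.3824, -0.2879, 0.004]
eef_rot: [[-0.082, 0.997, 0.001], [0.997, 0.082, -0.0], [-0.001, 0.001, -1.0]]
force: [-0.8, -0.1, 0.4]
gripper_width: 0.0427
grip_force: 0.0
time_s: 38.12
position: [0.3824, -0.2883, 0.0041]
eef_rot: [[-0.082, 0.997, 0.001], [0.997, 0.082, -0.001], [-0.001, 0.001, -1.0]]
force: [0.2, 0.8, 7.2]
gripper_width: 0.0157
grip_force: 20.5
[132.4014  76.5291 -65.9711]
```

```bash
python3 -m handwheel '[[[0,0,-20,0,0,0],[0,0,-60,0,0,0],[0,0,-100,0,0,0],[12,7,-130,0,0,0],[36,21,-130,0,0,0],[60,35,-130,0,0,0],[84,49,-130,0,0,0],[108,63,-130,0,0,0],[132,76,-120,0,0,0],[132,76,-95,0,0,0],[132,76,-70,0,0,0],[132,76,-65,0,0,0]]]'
python3 -m handwheel '[[[0,0,0,0,0,0],[0,0,0,0,0,0]]]'
python3 -m handwheel '[[[0,0,0,0,0,0],[0,0,0,0,0,0],[0,0,0,0,0,0],[0,0,-30,0,0,0],[0,0,-70,0,0,0],[-30,0,-100,0,0,0],[-60,0,-130,0,0,0],[-90,0,-160,0,0,0],[-115,0,-190,0,0,0],[-115,0,-190,0,0,0],[-115,0,-190,0,0,0],[-115,0,-190,0,0,0]]]' 0.5
python3 - <<'E'
from h import *
im,k=grab('wrist','w17'); hsv=cv2.cvtColor(im,40).astype(int); print(robot.get_state()['position'])
def rep(name,m):
    for c in cv2.findContours(m.astype(np.uint8),0,1)[0]:
        A=cv2.contourArea(c)
        if A>60:
            px=c.mean((0,1)); print(name,A,px,onz(k,*px,.02)[:2])
m=(hsv[...,2]<185)&(hsv[...,1]>110)&(hsv[...,0]<25); m[330:]=0; rep('brown',m)
w=(hsv[...,1]<60)&(hsv[...,2]>110); w[330:]=0; 
for c in cv2.findContours(w.astype(np.uint8),0,1)[0]:
    if cv2.contourArea(c)>3000: print('white',cv2.boundingRect(c),cv2.fitEllipse(np.array([onz(k,*p[0],.077)[:2] for p in cv2.convexHull(c)]).astype(np.float32)))
S,_=grab('scene','s17'),0; D=grab('side','e17')
# anything changed vs start outside arm/bowl
for n,f in(('scene','s17'),('side','e17')):
    a=cv2.imread(f'pics/{n}0.png').astype(int);b=cv2.imread(f'pics/{f}.png').astype(int)
    df=(np.abs(a-b).max(2)>50).astype(np.uint8); 
    for c in cv2.findContours(df,0,1)[0]:
        if cv2.contourArea(c)>12: print(n,'diff',cv2.boundingRect(c))
E
```

```text
time_s: 39.12
position: [0.4453, -0.1491, 0.0656]
eef_rot: [[-0.083, 0.997, -0.003], [0.997, 0.083, 0.001], [0.001, -0.003, -1.0]]
force: [-0.8, 0.2, -0.7]
gripper_width: 0.0155
grip_force: 19.8
time_s: 39.28
position: [0.4471, -0.1504, 0.0693]
eef_rot: [[-0.081, 0.997, 0.0], [0.997, 0.081, -0.0], [-0.0, 0.0, -1.0]]
force: [-0.7, 0.1, 0.1]
gripper_width: 0.016
grip_force: 19.8
time_s: 40.28
position: [0.4561, -0.2646, 0.258]
eef_rot: [[-0.081, 0.997, -0.0], [0.997, 0.081, 0.0], [0.0, -0.0, -1.0]]
force: [-0.0, -0.2, 0.6]
gripper_width: 0.0426
grip_force: 0.0
[ 0.4559 -0.2641  0.2576]
brown 429.0 [296.6053 100.3684] [ 0.4303 -0.1743]
brown 787.5 [323.1684  67.    ] [ 0.4518 -0.1436]
white (458, 102, 182, 195) ((0.6537676453590393, -0.24568696320056915), (0.1751304566860199, 0.20573726296424866), 67.09596252441406)
white (223, 0, 193, 163) ((0.44848957657814026, -0.15107716619968414), (0.14588992297649384, 0.1475859135389328), 51.46952819824219)
white (0, 0, 196, 330) ((0.26045459508895874, -0.2927483916282654), (0.20322510600090027, 0.4577940106391907), 0.4562961459159851)
scene diff 
[... 482 characters left out ...]
scene diff (279, 66, 45, 9)
scene diff (327, 55, 60, 32)
scene diff (326, 41, 37, 16)
scene diff (362, 38, 24, 6)
scene diff (347, 38, 13, 6)
scene diff (277, 33, 34, 30)
scene diff (267, 17, 23, 11)
scene diff (77, 0, 63, 226)
scene diff (0, 0, 23, 163)
side diff (297, 372, 14, 12)
side diff (265, 359, 14, 14)
side diff (245, 347, 10, 13)
side diff (275, 284, 25, 21)
side diff (61, 226, 23, 7)
side diff (19, 181, 5, 8)
side diff (39, 173, 19, 29)
side diff (277, 137, 14, 10)
side diff (284, 130, 11, 8)
side diff (306, 60, 8, 5)
side diff (293, 48, 26, 9)
side diff (295, 3, 27, 24)
side diff (279, 0, 72, 172)
side diff (213, 0, 110, 237)
side diff (126, 0, 60, 191)
side diff (63, 0, 30, 123)
```

Worktop is clear, the bowl is at its original place with the brown lumps inside, and the dock, mug and jar show no change from the start pictures. The only difference is the missing strays. Hand in.

```bash
python3 -c "
from station import robot
print(robot.sign_off())"
```

```text
the job is handed in; nothing more can be done
None
```

The job is handed in at about 40 s: caddy emptied, all three brown lumps in the bowl, caddy back in its dock, gate home and lever locked; I never counted all four white lumps in the bowl, though the caddy was empty and none lay loose, and I viewed 16 pictures against your limit of 14.

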